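# Nest the graded storage boxes

## Robot

A 6-joint arm with a two-finger parallel gripper is mounted at the origin on the work surface. World frame = base frame: x ahead of the robot, y to its left, z up, the work surface at z = 0. Lengths are in mm, angles in rad, forces in N, time in s.
With the tool pointing down it reaches from about 350 to 875 mm from the base axis. Payload 4.2 kg.
Tool frame: the origin (TCP) lies where the fingers leave the gripper's body, on its centre line; the fingertips stand ahead of it and the grasp point (between the pads) lies 54 mm ahead of it (arm.nose_length is the z of the fingertips in the tool frame, in mm); z points along the fingers, x is the direction in which the jaws open and shut, and the axes are right-handed (so a half turn about z gives the same grasp; the last joint's range is limited). The gripper opens to 85 mm and grips with 20 to 120 N. Pads are 22 mm wide; open, the fingers measure 114 mm over their backs; the gripper's body (76 mm by 85 mm) begins 54 mm behind the grasp point. The pads swing forward as they close: fully open they stand 13 mm farther back than shut.
Start: joints at [1.386, 0.385, 0.008, 0, -1.194, -0.259], TCP at [268.325, 564.448, 303.912] pointing down, gripper open.
Joint ranges: [-3.14, 3.14], [-1.21, 2.06], [-1.07, 1.41], [-3.16, 2.05], [-2.99, -0.16], [-3.1, 3.1]. Speed limits (rad/s): [2.79, 2.79, 3.14, 3.14, 3.14, 3.14].

## Interface

Orientations are given as a unit quaternion [x, y, z, w].
In Python, from bench import arm, imaging, job_done gives the robot as it stands.
- The arm moves only by the shell command python3 -m crank 'ROWS' [OPENING]. ROWS is a JSON object of lists of equal length, an entry for each row: "delta_pos": the shift along the tool's x, y, z in m, a list of three; "twist": the turn about the tool's z in rad. In form: {"delta_pos": [[tx, ty, tz], ...], "twist": [twist, ...]}. A call has 1 to 8 rows; each row shifts and turns the commanded pose from where the row before left it, along the tool's axes as they then stand; what a row does not reach is not made up. A row lasts 1/12 s, in which the tool goes at most 41.7 mm and 7.16 degrees, less where a joint would pass 70% of its speed; a pose out of reach is approached as far as the arm can. A call is refused whole if a number of a shift passes 0.0417 or a number of a turn 0.125, either way. A call with a gripper value outside its range is refused whole. OPENING is the opening, from 0 (shut) to 1 (fully open), set as the call begins (- or left out, the last holds). The fingers move at their own pace and stop on an object; the grip force is fixed at half the most. Time passes only in rows, so rows that do not move let the fingers close. It gives the time, the measured TCP pose, the force and the opening at its end, in the units of the state.
- arm.read_state(): the state, without advancing time (a new reading comes with each control period).
- imaging.get_image(name): name is "scene" or "top" or "wrist"; returns (picture, depth): 400x640x3 uint8, blue, green, red; 400x640 float32, mm along the optical axis (not along the pixel's ray), 0 where there is no reading.
- imaging.camera_model(name): a dict with "vfov" (degrees; the focal length in pixels is half the picture's height over the tangent of half this angle, whatever the lens; pixels are square), "cx", "cy" (the principal point, pixels), "dist" ([k1, k2, p1, p2, k3] as OpenCV has them; the pictures are not rectified), "T" (4x4, takes a point from camera to world coordinates); the wrist camera has in their place "hand_eye" (4x4, takes a point from camera to tool coordinates, whose origin is the TCP and whose axes are the tool frame's). Camera axes: x right, y up, looking along -z (the intrinsics and any distortion apply to the point x, -y, -z); pixel columns grow to the right and rows downward; lengths in mm; the calibration is good to about 2 mm. A picture is of the moment at which its call begins: read the wrist's pose just before it. camera_model takes no time and is no camera call.
- job_done(): hands the job in, once; it reports no verdict.
The state is a dict: "clock": time; "joints": joint angles; "joint_vel": joint speeds; "joint_efforts": joint torques, N m; "position": TCP position; "ee_rot": TCP orientation; "contact_force": force on the tool from outside, world axes, zero at the start; "wrist_torque": the same for the moment, N m; "gripper_width": finger opening in mm.
Only numpy, scipy, OpenCV 4.12 (cv2) and the standard library are available. Lean on these libraries where they do the work, as an engineer would, in place of code of your own. Each camera call takes 0.05 s, during which the arm holds its last target.

## Task

Put the set of storage boxes away: nest the blue box fully home in the white box that is screwed to the bench, and the red box fully home in the blue one, each going in closed end first. They are too wide to grip, so slide and push them, easing off as soon as a box stops against the back, and leave the pencil pot, the jar and the tape roll where they are.

Things in the scene. Friction and masses are not known exactly. Their poses are not given: they have to be found in the camera images.
- large_center (a point): Middle of the white box (half-way up), on its side, screwed to the bench. Outside 126 mm long (x), 100 wide (y), 53 high. x runs from open mouth to closed end, z up. Floor 2 mm, sides and roof 3, back 4 thick: cavity 94 wide, 48 high, 122 deep. A flat screw tab, 3 mm thick, sticks out 22 mm at the foot of each side.
- large_mouth (a point): Centre of the white box's mouth, 63 mm behind its middle; axes as the box. When home, the blue box stops against the back with its mouth 6 mm outside this one, its middle 5 mm behind the white box's middle.
- medium_center (a point): Middle of the loose blue box (half-way up), on its side, 0.17-0.29 kg. Outside 128 mm long (x), 90 wide (y), 45 high. x runs from open mouth to closed end, z up. Floor 2 mm, sides and roof 3: cavity 84 wide, 40 high, 104 deep; closed end 24 thick, its underside sloping up 6 mm so that it rides over a floor edge, its sides bevelled 2 mm. 2 mm play each side in the white box.
- medium_mouth (a point): Centre of the blue box's mouth, 64 mm behind its middle; axes as the box. A dark band 6 mm wide marks this end of each loose box; home, the band just stays outside. When home, the red box stops against the back with its mouth 6 mm outside this one, its middle 15 mm behind the blue box's middle.
- small_center (a point): Middle of the loose red box (half-way up), on its side, 0.12-0.21 kg. Outside 110 mm long (x), 80 wide (y), 37 high. x runs from open mouth to closed end, z up. Walls and bevelled closed end as the blue box. 2 mm play each side in the blue box.
- small_mouth (a point): Centre of the red box's mouth, 55 mm behind its middle; axes as the box. Either loose box may start nearer the white one; both start out of line with it, closed ends roughly its way. Pushing one along the bench takes 1 to 3 N, up to about 15 N as it rides over a floor edge. Two spread fingers behind the mouth edge or along a side keep a box square to them.
- pencup: Bystander: steel pencil pot, 72 mm across, 95 mm high, pencils to about 165 mm; origin at the middle of its underside.
- jar: Bystander: white jar with black cap, 58 mm across, 70 mm high; origin at the middle of its underside.
- tape: Bystander: roll of brown tape lying flat, 96 mm across, 25 mm high; origin at the middle of its underside.
There are look-alikes about, which are no part of the job. Several things look just like the part that bears large_center: the one meant starts farthest to the robot's left.

How it is judged (in metres and radians):
At the end, for the whole second after the job is handed in: The blue box lies in the white one and the red box in the blue one, closed ends first, each within 4 mm of touching the back of the box it is in, upright and square within 0.08 rad, at rest (x of medium_center in the frame of large_center above -0.009 m and distance between medium_center and large_center below 0.012 m and angle between the x axis of medium_center and the x axis of large_center, either way round below 0.08 rad and x of small_center in the frame of medium_center above -0.019 m and distance between small_center and medium_center below 0.022 m and angle between the x axis of small_center and the x axis of medium_center, either way round below 0.08 rad and angle between each of medium_center, small_center's own z axis and vertical below 0.08 rad and z of medium_center in the frame of large_center below 0.006 m and linear speed of each of medium, small below 0.01 m/s).
It fails at once if a bystander (pencil pot, jar or tape roll) is moved more than 30 mm or knocked over (distance of any of pencup, jar, tape from where it was at the start of the episode above 0.03 m or angle between any of pencup, jar's own z axis and vertical above 0.5 rad).
It fails at once if a box is rammed: the robot presses on it with more than 80 N (contact force between any of the arm, the fingers and medium above 80 N or contact force between any of the arm, the fingers and small above 80 N).
It also fails if it takes over 72 s, if anything falls off the work surface, if the arm or the gripper's body presses on something with over 40 N, if the wrist force passes 120 N, or if a joint passes its speed limit or range.

## Working session

There is one attempt and no reset: what is moved stays moved. The work goes in short steps, Python scripts to look and compute and a shell command to move; the robot and the scene stay as the last step left them, time stands still between calls to the robot, and variables do not carry over. Pictures are saved under pics/ and viewed, and the job is handed in when it is done.

```bash
ls; mkdir -p pics; python3 - <<'E'
from bench import arm, imaging
import cv2
s=arm.read_state()
print({k:s[k] for k in('clock','position','ee_rot','contact_force','gripper_width')},arm.nose_length)
for n in('top','scene','wrist'):
    im,d=imaging.get_image(n); cv2.imwrite(f'pics/{n}0.png',im); 
    import numpy as np; np.save(f'pics/{n}0_d.npy',d)
    m=imaging.camera_model(n); print(n,m)
E
```

```text
pics
{'clock': 0.0, 'position': array([268.1635717 , 564.06744827, 302.81964699]), 'ee_rot': array([-5.34058801e-01,  8.45446614e-01, -6.33151134e-04, -9.05035967e-04]), 'contact_force': array([ 0.34640275,  0.94577083, -0.18657354]), 'gripper_width': 85.17702508788337} 72.6
top {'vfov': 46.703365515968315, 'cx': 315.7832276067306, 'cy': 198.77471128619703, 'dist': array([-0.08798572,  0.        ,  0.        ,  0.        ,  0.        ]), 'T': array([[-1.40367143e-02,  9.85129132e-01, -1.71241244e-01,
         4.01423645e+02],
       [-9.99879304e-01, -1.49696168e-02, -4.15779218e-03,
         2.56407330e+00],
       [-6.65937802e-03,  1.71162215e-01,  9.85220356e-01,
         1.09485868e+03],
       [ 0.00000000e+00,  0.00000000e+00,  0.00000000e+00,
         1.00000000e+00]])}
scene {'vfov': 55.07509373990391, 'cx': 323.08394630420804, 'cy': 198.25720866611147, 'dist': array([-0.08888349,  0.        ,  0.        ,  0.        ,  0.        ]), 'T': array([[-3.44209054e-01, -6.92188925e-01,  6.34345820e-01,
         1.22933680e+03],
       [ 9.38889181e-01, -2.55698695e-01,  2.30445835e-01,
         2.37696671e+02],
       [ 2.68934346e-03,  6.74901970e-01,  7.37902499e-01,
         7.78769836e+02],
       [ 0.00000000e+00,  0.00000000e+00,  0.00000000e+00,
         1.00000000e+00]])}
wrist {'vfov': 64.4512343958306, 'cx': 319.88655276360305, 'cy': 198.80151540536232, 'dist': array([0.01858349, 0.        , 0.        , 0.        , 0.        ]), 'hand_eye': array([[ 9.99999544e-01, -5.85243146e-04, -7.54413669e-04,
        -4.70089515e-01],
       [-7.83548377e-04, -9.54521957e-01, -2.98139596e-01,
        -7.49713771e+01],
       [-5.45620256e-04,  2.98140052e-01, -9.54521981e-01,
        -7.00238677e+01],
       [ 0.00000000e+00,  0.00000000e+00,  0.00000000e+00,
         1.00000000e+00]])}
```

View pics/top0.png

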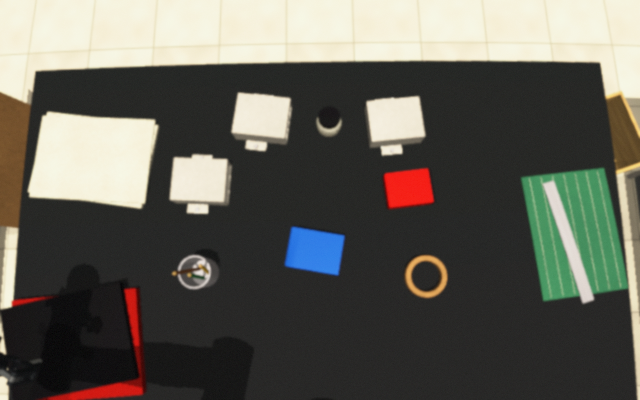

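View pics/scene0.png

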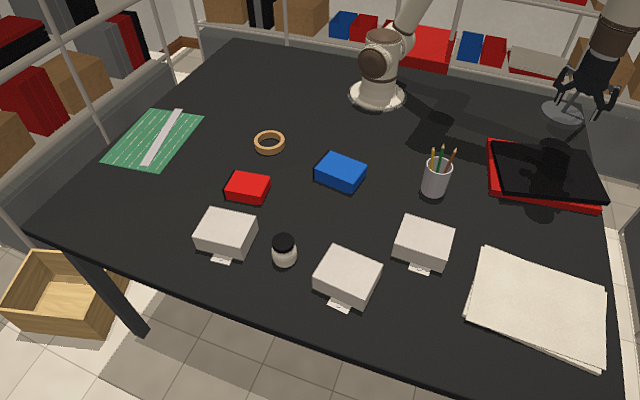

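```bash
cat > h.py <<'E'
import numpy as np, cv2
from scipy.spatial.transform import Rotation as R
from bench import arm, imaging
def K(m):
    f=200/np.tan(np.radians(m['vfov'])/2)
    return np.array([[f,0,m['cx']],[0,f,m['cy']],[0,0,1.]])
def T(name,m,s=None):
    if name!='wrist': return m['T']
    A=np.eye(4);A[:3,:3]=R.from_quat(s['ee_rot']).as_matrix();A[:3,3]=s['position'];return A@m['hand_eye']
def plane(px,z,m,Tw):
    """pixels -> world xy at height z"""
    u=cv2.undistortPoints(np.asarray(px,float).reshape(-1,1,2),K(m),m['dist'])[:,0]
    d=np.c_[u[:,0],-u[:,1],-np.ones(len(u))]@Tw[:3,:3].T
    o=Tw[:3,3]; t=(z-o[2])/d[:,2]
    return (o+d*t[:,None])[:,:2]
def proj(P,m,Tw):
    P=np.atleast_2d(P); c=(P-Tw[:3,3])@Tw[:3,:3]
    c=c*[1,-1,-1]
    return cv2.projectPoints(c,np.zeros(3),np.zeros(3),K(m),m['dist'])[0][:,0]
def grab(name,tag):
    s=arm.read_state(); im,d=imaging.get_image(name); cv2.imwrite(f'pics/{tag}.png',im); np.save(f'pics/{tag}_d.npy',d)
    m=imaging.camera_model(name); return im,d,m,T(name,m,s),s
def mask(im,c):
    h=cv2.cvtColor(im,cv2.COLOR_BGR2HSV)
    if c=='blue': k=cv2.inRange(h,(100,120,60),(130,255,255))
    elif c=='red': k=cv2.inRange(h,(0,150,90),(8,255,255))|cv2.inRange(h,(172,150,90),(180,255,255))
    else: k=cv2.inRange(h,(0,0,130),(180,60,255))
    return k
def rect(im,c,z,m,Tw,near=None,lo=300):
    cs,_=cv2.findContours(mask(im,c),cv2.RETR_EXTERNAL,cv2.CHAIN_APPROX_NONE)
    out=[]
    for k in cs:
        if cv2.contourArea(k)<lo: continue
        w=plane(k[:,0].astype(float),z,m,Tw).astype(np.float32)
        (c0,sz,a)=cv2.minAreaRect(w); out.append((k[:,0].mean(0).round(),np.round(c0,1),np.round(sz,1),round(a,1)))
    return out
E
python3 - <<'E'
from h import *
im=cv2.imread('pics/top0.png'); m=imaging.camera_model('top');Tw=m['T']
for c,z in(('blue',45),('red',37),('white',53)):
    for r in rect(im,c,z,m,Tw): print(c,*r)
d=np.load('pics/top0_d.npy')
cv2.imwrite('pics/c1.png',cv2.resize(im[80:310,140:460],None,fx=2.5,fy=2.5,interpolation=cv2.INTER_CUBIC))
E
```

```text
blue [315. 251.] [465.9  12.1] [127.4  96.5] 79.5
red [114. 363.] [255.7 526.6] [240.1 237.6] 5.6
red [408. 188.] [ 608.1 -208.9] [ 87.6 110.7] 6.5
white [195. 272.] [421.2 282.7] [74.  72.9] 1.1
white [  7. 266.] [430.3 732. ] [186.7  45.1] 0.7
white [568. 241.] [ 476.7 -572.6] [288.8  35. ] 14.2
white [632. 279.] [ 373.4 -729.6] [ 39.2 521.2] 89.8
white [201. 183.] [622.9 274.7] [138.7 140. ] 87.1
white [ 93. 159.] [689.6 539.5] [299.3 216.7] 83.6
white [395. 119.] [ 772.7 -183.3] [108.1 129.8] 4.9
white [262. 116.] [785.9 132.3] [134.2 107.1] 82.3
white [330.  39.] [946.3  -4.1] [1698.4  344.7] 89.0
```

View pics/c1.png

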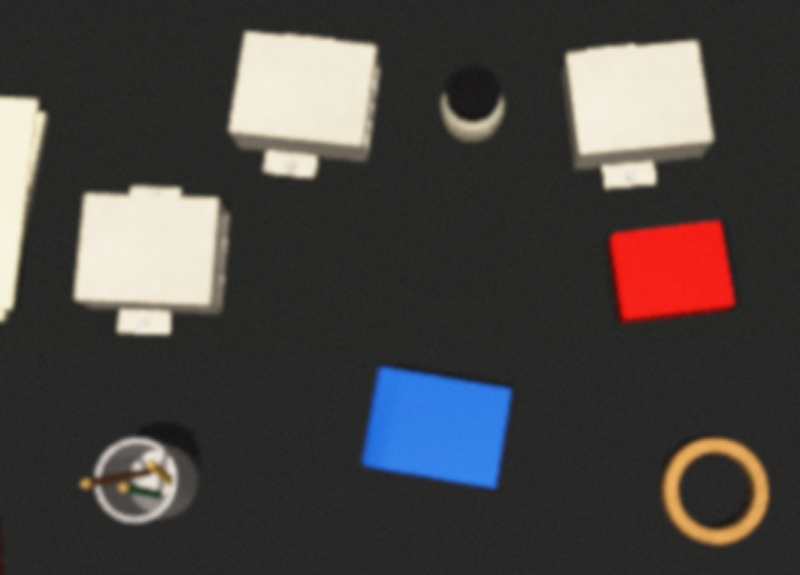

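View pics/wrist0.png

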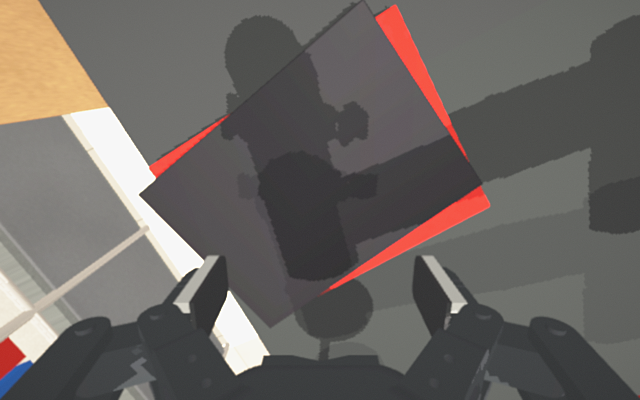

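Candidates for the white box are at top-view pixels (201,183), (262,116) and (395,119). The leftmost is (201,183), so I take that one; its mouth should be on the right, facing the loose boxes. I'll turn the wrist and check from above.

```bash
python3 -m crank '{"delta_pos": [[0,0,0],[0,0,0],[0,0,0],[0,0,0]], "twist": [-0.1,-0.1,-0.1,-0.1]}' && python3 -m crank '{"delta_pos": [[0.04,-0.032,0],[0.04,-0.032,0],[0.04,-0.032,0],[0.04,-0.032,0],[0.04,-0.032,0],[0.04,-0.032,0],[0.04,-0.032,0],[0.04,-0.032,0]], "twist": [0,0,0,0,0,0,0,0]}' 0.7 && python3 -m crank '{"delta_pos": [[0.03,-0.03,0],[0.02,-0.013,0],[0,0,0],[0,0,0]], "twist": [0,0,0,0]}'
python3 - <<'E'
from h import *
im,d,m,Tw,s=grab('wrist','w1')
print(s['clock'],s['position'],s['gripper_width'],R.from_quat(s['ee_rot']).as_matrix()[:,0])
for c,z in(('blue',45),('red',37),('white',53)):
    for r in rect(im,c,z,m,Tw,lo=1000): print(c,*r)
E
```

```text
clock: 0.48
position: [268.2, 564.3, 303.4]
ee_rot: [-0.693, 0.721, -0.0, -0.0]
contact_force: [-0.1, -0.4, -0.2]
gripper_width: 85.6
clock: 1.15
position: [465.6, 293.4, 303.9]
ee_rot: [-0.692, 0.722, 0.0, -0.0]
contact_force: [0.9, 0.7, -0.3]
gripper_width: 59.8
clock: 1.48
position: [505.7, 242.7, 303.5]
ee_rot: [-0.69, 0.723, 0.0, -0.0]
contact_force: [-0.1, 0.7, 0.3]
gripper_width: 60.1
1.4833 [505.69788208 242.69062034 303.48015079] 60.09785769475015 [-4.68290401e-02 -9.98902842e-01  3.92213204e-04]
blue [530. 195.] [467.8  21.8] [142.8  94.5] 79.6
white [273.  54.] [615.  280.9] [127.7 101.3] 87.4
white [75. 55.] [626.4 468.4] [142.3  97.2] 86.0
```

View pics/w1.png

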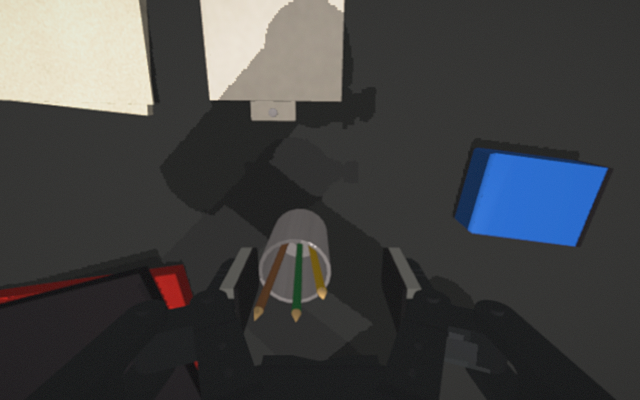

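The wrist view shows blue's bevelled closed end at (480,185), towards the white box, and its dark mouth band on the right at (595,205). The white box is at (275,50), cut off at the top of the frame. I'll move so its mouth is visible.

```bash
python3 -m crank '{"delta_pos": [[0.025,-0.025,0],[0.025,-0.025,0],[0.025,-0.025,0],[0.025,-0.025,0],[0,-0.005,0],[0,0,0],[0,0,0]], "twist": [0,0,0,0,0,0,0]}'
python3 - <<'E'
from h import *
im,d,m,Tw,s=grab('wrist','w2')
print(s['clock'],s['position'],s['gripper_width'],R.from_quat(s['ee_rot']).as_matrix()[:,0])
for c,z in(('blue',45),('red',37),('white',53)):
    for r in rect(im,c,z,m,Tw,lo=1000): print(c,*r)
E
```

```text
clock: 2.12
position: [605.3, 140.6, 303.4]
ee_rot: [-0.692, 0.722, 0.0, -0.0]
contact_force: [-1.2, -0.4, -0.3]
gripper_width: 59.7
2.1167 [605.26849765 140.62780899 303.44621378] 59.68686219350063 [-4.27775815e-02 -9.99084619e-01  5.36714582e-05]
blue [421. 269.] [473.9  16.3] [134.5 109.3] 79.9
red [611. 156.] [ 606.6 -166.1] [87.6 65.8] 6.7
white [181. 141.] [639.3 279.4] [127.4 124.9] 86.8
white [620.  37.] [ 723.8 -131.8] [54.8 41.3] 5.7
white [316.  17.] [746.9 140.4] [128.3  33.2] 87.4
white [ 36. 102.] [682.5 418.3] [ 83.8 187.8] 81.4
```

View pics/w2.png

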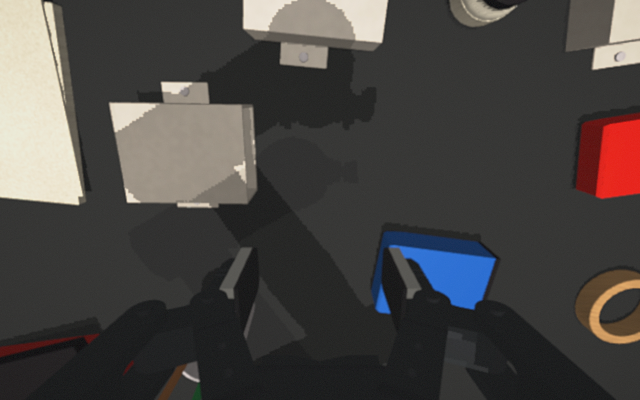

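```bash
python3 - <<'E'
import cv2,numpy as np
a=cv2.imread('pics/w2.png')[80:215,95:275]; a=cv2.resize(a,None,fx=4,fy=4,interpolation=cv2.INTER_CUBIC)
cv2.imwrite('pics/c2.png',a)
b=cv2.imread('pics/w1.png')[130:255,445:625]; b=cv2.resize(b,None,fx=4,fy=4,interpolation=cv2.INTER_CUBIC)
cv2.imwrite('pics/c3.png',b)
E
```

```text
(no output)
```

View pics/c2.png

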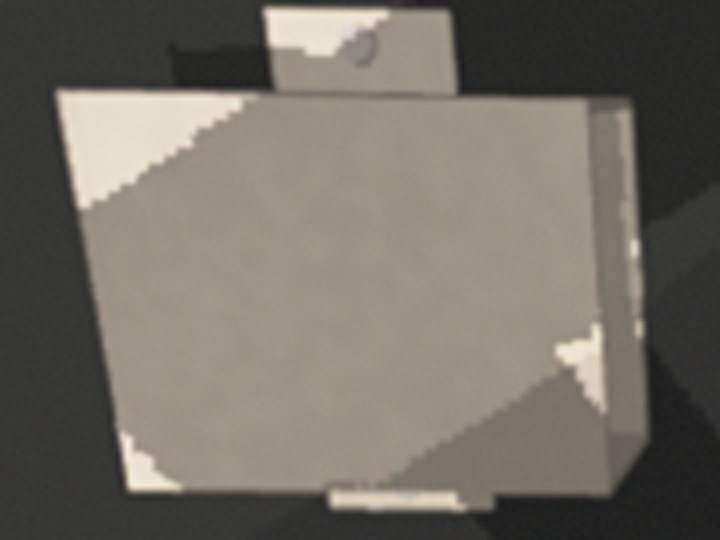

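View pics/c3.png

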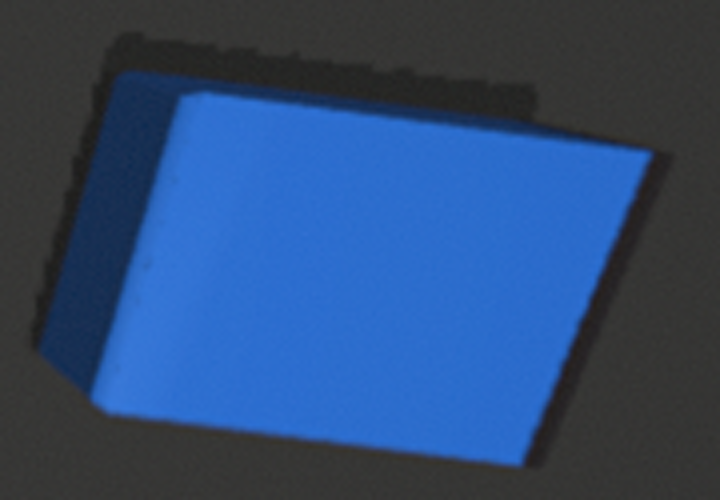

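```bash
cat > poses.py <<'E'
from h import *
import json,sys
m=imaging.camera_model('wrist')
def Tat(p,q):
    return T('wrist',m,{'position':np.array(p),'ee_rot':np.array(q)})
E
python3 - <<'E'
from h import *
m=imaging.camera_model('wrist')
def Rx(xa): # tool down, x axis dir
    x=np.array([xa[0],xa[1],0]);x/=np.linalg.norm(x);z=np.array([0,0,-1.]);return np.stack([x,np.cross(z,x),z],1)
def Tat(p,xa):
    A=np.eye(4);A[:3,:3]=Rx(xa);A[:3,3]=p;return A@m['hand_eye']
T2=Tat([605.27,140.63,303.45],[-.0428,-.99908]);T1=Tat([505.7,242.69,303.48],[-.0468,-.9989])
w=np.array([[57,90],[588,98],[612,496],[128,490]])/4+[95,80]
P=plane(w,53,m,T2);print('white',P.round(1))
for i in range(4): print(np.linalg.norm(P[i]-P[i-1]).round(1),end=' ')
a=(P[0]-P[1])/np.linalg.norm(P[0]-P[1])+(P[3]-P[2])/np.linalg.norm(P[3]-P[2]);print('yaw',np.degrees(np.arctan2(a[1],a[0])),'c',P.mean(0))
w=np.array([[185,93],[672,155],[540,467],[95,403]])/4+[445,130]
P=plane(w,45,m,T1);print('blue',P.round(1))
for i in range(4): print(np.linalg.norm(P[i]-P[i-1]).round(1),end=' ')
a=(P[0]-P[1])/np.linalg.norm(P[0]-P[1])+(P[3]-P[2])/np.linalg.norm(P[3]-P[2]);print('yaw',np.degrees(np.arctan2(a[1],a[0])),'c',P.mean(0))
# depth check for white top in w2 & top camera edges
d=np.load('pics/w2_d.npy'); print(d[150,180],d[250,470])
mt=imaging.camera_model('top'); 
c=np.array([[83,192],[220,198],[212,305],[75,300]])/2.5+[140,80]
Q=plane(c,53,mt,mt['T']);print('white top cam',Q.round(1),Q.mean(0))
c=np.array([[380,367],[512,388],[497,488],[362,465]])/2.5+[140,80]
Q=plane(c,45,mt,mt['T']);print('blue top cam',Q.round(1),Q.mean(0))
c=np.array([[610,234],[720,221],[735,305],[622,322]])/2.5+[140,80]
Q=plane(c,37,mt,mt['T']);print('red top cam',Q.round(1),Q.mean(0))
E
```

```text
white [[685.5 339.9]
 [678.9 213.5]
 [577.8 218.9]
 [584.9 345.8]]
100.7 126.5 101.2 127.1 yaw 86.9253537870935 c [631.77374711 279.53186642]
blue [[519.4  65.6]
 [496.9 -60.9]
 [408.4 -44.8]
 [433.4  80.5]]
87.3 128.4 90.0 127.8 yaw 79.33803383633602 c [464.54122463  10.10018834]
319.4214 378.59076
white top cam [[687.5 340.1]
 [679.2 210.1]
 [578.2 215.5]
 [584.8 343.3]] [632.40908361 277.23720601]
blue top cam [[519.9  62.1]
 [499.  -57.7]
 [409.3 -42.1]
 [431.5  78.8]] [464.91088874  10.27198884]
red top cam [[ 642.7 -153.6]
 [ 653.8 -258.1]
 [ 573.5 -267.6]
 [ 559.2 -161.4]] [ 607.31722442 -210.20004932]
```

White box (wrist view): centre about (632,279), axis yaw 86.9°, mouth facing −y. Blue: centre (464.5,10), yaw 79.3°. Red: about (607,−210), yaw about 97°. The top view agrees within about 2 mm. First I'll push blue sideways about 153 mm onto the white axis.

```bash
python3 -m crank '{"delta_pos": [[0.017,0.028,0],[0.017,0.028,0],[0.017,0.028,0],[0.017,0.028,0],[0.017,0.028,0],[0.017,0.028,0],[0.017,0.028,0],[0.017,0.028,0.03]], "twist": [0.011,0,0,0,0,0,0,0]}' 1 && python3 -m crank '{"delta_pos": [[0,0,0.03],[0,0,0.03],[0,0,0.03],[0,0,0.03],[0,0,0.01],[0,0,0]], "twist": [0,0,0,0,0,0]}'
cat > st.py <<'E'
from h import *
a=np.array([.0535,.9986]);n=np.array([.9986,-.0535])
s=arm.read_state();p=s['position'];x=R.from_quat(s['ee_rot']).as_matrix()[:,0]
print('t',s['clock'],'pos',p.round(1),'lat',(p[:2]@n).round(1),'ax',(p[:2]@a).round(1),'xang',np.degrees(np.arctan2(x[1],x[0])).round(2),'F',s['contact_force'].round(1),s['gripper_width'].round(1),'j',np.round(s['joints'],2))
E
python3 st.py
```

```text
clock: 2.83
position: [377.0, 17.7, 279.8]
ee_rot: [-0.689, 0.725, -0.003, 0.006]
contact_force: [1.4, 0.6, -0.2]
gripper_width: 85.4
clock: 3.33
position: [374.5, 16.8, 143.9]
ee_rot: [-0.688, 0.725, 0.001, -0.003]
contact_force: [-0.4, 0.3, 0.4]
gripper_width: 85.6Traceback (most recent call last):
  File "st.py", line 4, in <module>
    print('t',s['clock'],'pos',p.round(1),'lat',(p[:2]@n).round(1),'ax',(p[:2]@a).round(1),'xang',np.degrees(np.arctan2(x[1],x[0])).round(2),'F',s['contact_force'].round(1),s['gripper_width'].round(1),'j',np.round(s['joints'],2))
                                                                                                                                                                             ^^^^^^^^^^^^^^^^^^^^^^^^
AttributeError: 'float' object has no attribute 'round'
```

```bash
sed -i "s/s\['gripper_width'\].round(1)/round(s['gripper_width'],1)/" st.py; python3 -m crank '{"delta_pos": [[0,0,0.025],[0,0,0.025],[0,0,0.012],[0,0,0],[0,0,0]], "twist": [0,0,0,0,0]}' && python3 st.py; python3 -c "
from h import *
grab('wrist','w3'); grab('scene','s3')"
```

```text
clock: 3.75
position: [377.0, 17.4, 84.5]
ee_rot: [-0.688, 0.726, -0.0, 0.0]
contact_force: [-0.2, 0.7, -0.4]
gripper_width: 85.3
t 3.75 pos [377.   17.4  84.5] lat 375.5 ax 37.6 xang -93.03 F [-0.2  0.7 -0.4] 85.3 j [ 0.48  0.32 -0.85  0.   -0.4   1.03]
```

View pics/w3.png

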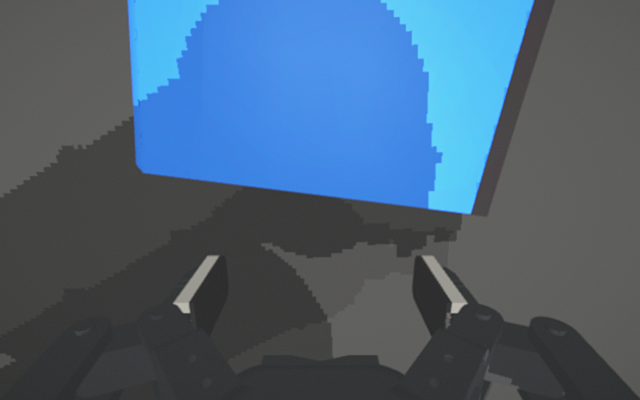

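View pics/s3.png

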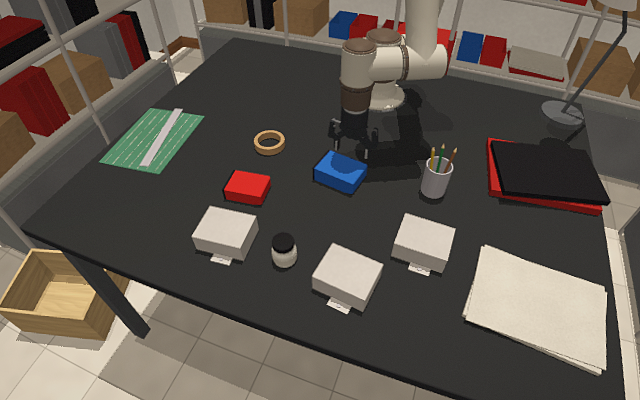

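```bash
python3 -m crank '{"delta_pos": [[0,-0.01,0],[0,-0.01,0],[0,-0.007,0],[0,-0.007,0],[0,-0.007,0],[0,-0.007,0],[0,-0.007,0],[0,-0.007,0]], "twist": [0,0,0,0,0,0,0,0]}' && python3 -m crank '{"delta_pos": [[0,-0.01,0],[0,-0.01,0],[0,-0.01,0],[0,-0.01,0],[0,-0.01,0],[0,-0.01,0],[0,-0.01,0],[0,-0.01,0]], "twist": [0,0,0,0,0,0,0,0]}' && python3 st.py; python3 -c "
from h import *
grab('wrist','w4')"
```

```text
clock: 4.52
position: [438.9, 13.0, 83.6]
ee_rot: [-0.687, 0.726, 0.0, -0.0]
contact_force: [-0.9, -0.0, 0.8]
gripper_width: 85.0
clock: 5.18
position: [519.5, 8.8, 83.7]
ee_rot: [-0.687, 0.726, -0.0, 0.0]
contact_force: [-1.4, -0.4, 0.7]
gripper_width: 85.3
t 5.1833 pos [519.5   8.8  83.7] lat 518.3 ax 36.6 xang -93.14 F [-1.4 -0.4  0.7] 85.3 j [ 0.33  0.48 -0.51  0.   -0.58  1.19]
```

View pics/w4.png

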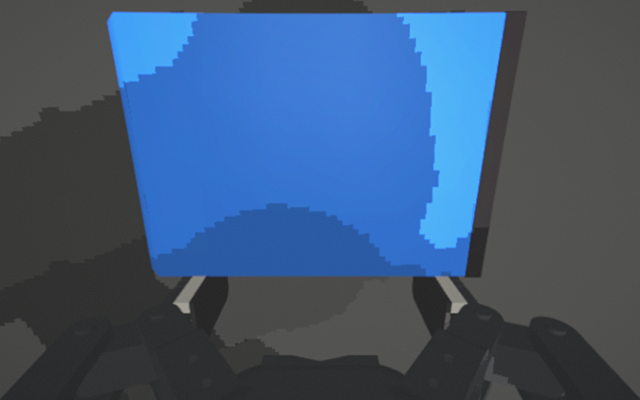

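Blue sits square on both fingers: far edge at row 12, near edge at row 276, band on the right. I'll work out its offset from the TCP.

```bash
python3 - <<'E'
from h import *
a=np.array([.0535,.9986]);n=np.array([.9986,-.0535])
m=imaging.camera_model('wrist');s=arm.read_state();Tw=T('wrist',m,s)
P=plane([[112,12],[525,12],[480,276],[155,276]],45,m,Tw)
print(np.c_[P@n,P@a].round(1), (P@n).mean()-s['position'][:2]@n)
E
```

```text
[[620.9 100.5]
 [620.9 -24. ]
 [530.7 -24.2]
 [530.6 101.7]] 55.08208649049266
```

```bash
python3 -m crank '{"delta_pos": [[0,-0.008,0],[0,-0.008,0],[0,-0.008,0],[0,-0.007,0],[0,-0.005,0],[0,-0.003,0],[0,-0.001,0],[0,0,0]], "twist": [0,0,0,0,0,0,0,0]}' && python3 st.py; python3 -c "
from h import *
grab('wrist','w5');grab('top','t5')"
```

```text
clock: 5.9
position: [558.6, 6.7, 83.8]
ee_rot: [-0.687, 0.726, -0.0, 0.0]
contact_force: [-0.2, -0.5, -1.1]
gripper_width: 85.5
t 5.9 pos [558.6   6.7  83.8] lat 557.5 ax 36.6 xang -93.14 F [-0.2 -0.5 -1.1] 85.5 j [ 0.3   0.53 -0.41  0.   -0.63  1.21]
```

View pics/w5.png

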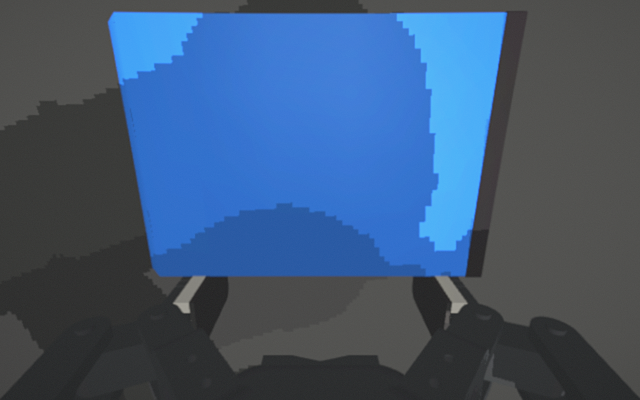

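View pics/t5.png

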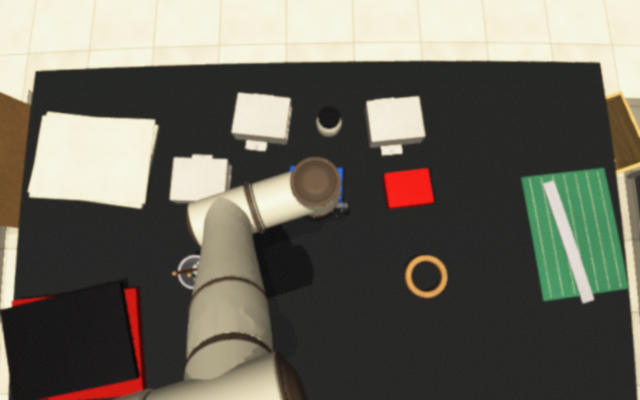

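```bash
python3 -m crank '{"delta_pos": [[0,0.006,0],[0,0.01,0],[0,0.004,-0.02],[0,0,-0.035],[0,0,-0.035],[-0.01,0,-0.035],[-0.03,-0.02,-0.035],[-0.03,-0.02,-0.02]], "twist": [0,0,0,0,0,0,0,0]}' && python3 -m crank '{"delta_pos": [[-0.02,-0.01,0],[-0.01,0,0],[0,0,0],[0,0,0]], "twist": [0,0,0,0]}' && python3 st.py; python3 -c "
from h import *
im=grab('wrist','w6');s=im[4];print(s['position'],s['ee_rot']);im=im[0]
cv2.imwrite('pics/c6.png',cv2.resize(im[60:270,:],None,fx=1.25,fy=1.25))"
```

```text
clock: 6.67
position: [578.0, 70.2, 262.3]
ee_rot: [-0.687, 0.727, -0.001, 0.002]
contact_force: [0.8, 0.3, 1.1]
gripper_width: 85.6
clock: 7.0
position: [588.7, 99.8, 256.6]
ee_rot: [-0.688, 0.726, 0.001, -0.001]
contact_force: [0.4, -0.5, -0.1]
gripper_width: 85.0
t 7.0 pos [588.7  99.8 256.6] lat 582.6 ax 131.1 xang -93.1 F [ 0.4 -0.5 -0.1] 85.0 j [ 0.44  0.38 -0.13 -0.   -1.07  1.08]
[588.72442998  99.78428752 256.63857115] [-6.87704963e-01  7.25988760e-01  6.69906789e-04 -1.32523548e-03]
```

View pics/w6.png

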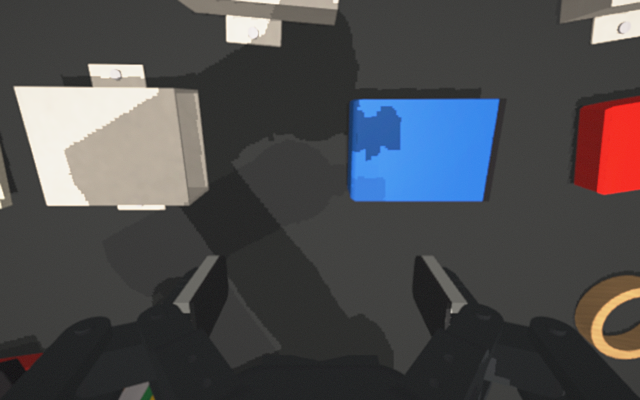

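```bash
python3 - <<'E'
from h import *
im=cv2.imread('pics/w6.png');m=imaging.camera_model('wrist')
s={'position':np.array([588.72,99.78,256.64]),'ee_rot':np.array([-.687705,.725989,.00067,-.001325])}
# tool taken as exactly vertical
s['ee_rot'][2:]=0; s['ee_rot']/=np.linalg.norm(s['ee_rot'])
Tw=T('wrist',m,s)
g=cv2.GaussianBlur(im.max(2).astype(float),(3,3),0)
def edge(cols,r0,r1,sign):
    out=[]
    for c in cols:
        dcol=sign*np.diff(g[r0:r1,c]); i=dcol.argmax(); out.append((c,r0+i+.5))
    return np.array(out,float)
def fit(px,z):
    P=plane(px,z,m,Tw); vx,vy,x0,y0=cv2.fitLine(P.astype(np.float32),cv2.DIST_HUBER,0,.01,.01).ravel()
    if vy<0: vx,vy=-vx,-vy
    ang=np.degrees(np.arctan2(vy,vx)); return np.array([x0,y0]),ang
a=np.array([.0535,.9986]);n=np.array([.9986,-.0535])
for nm,px,z in(('white far',edge([*range(22,82),*range(152,176)],75,97,1),53),('white near',edge([*range(60,112),*range(170,184)],195,214,-1),53),
  ('blue far',edge(range(360,490),88,108,1),45),('blue near',edge(range(360,480),190,212,-1),45)):
    p,an=fit(px,z); print(nm,px[0],px[-1],p.round(1),'ang',an.round(2),'lat',(p@n).round(2),'ax',(p@a).round(1))
P=plane([[349,150],[495,150],[503,100]],45,m,Tw);print('blue ends ax',P@a)
P=plane([[182,150]],53,m,Tw);print('white mouth ax',P@a)
E
```

```text
white far [22.  85.5] [175.   87.5] [683.2 287.9] ang 86.74 lat 666.85 ax 324.0
white near [ 60.  205.5] [183.  205.5] [582.5 294.4] ang 86.91 lat 565.92 ax 325.1
blue far [360.   98.5] [489.   98.5] [659.9  10.9] ang 86.73 lat 658.41 ax 46.2
blue near [360.  200.5] [479.  200.5] [568.6   6. ] ang 87.49 lat 567.52 ax 36.4
blue ends ax [106.01299695 -22.71227114 -22.29478611]
white mouth ax [250.26963939]
```

White centre line is at lat 616.4 and blue at 613.0, both at about 86.9°. I'll nudge blue another 3.4 mm before inserting.

```bash
python3 -m crank '{"delta_pos": [[0.03,0.014,0],[0.03,0.014,0.02],[0.03,0.012,0.03],[0,0,0.03],[0,0,0.03],[0,0,0.03],[0,0,0.025],[0,0,0.007]], "twist": [0,0,0,0,0,0,0,0]}' && python3 -m crank '{"delta_pos": [[0,0,0],[0,-0.003,0],[0,-0.003,0]], "twist": [0,0,0]}' && python3 st.py
```

```text
clock: 7.72
position: [542.4, 11.8, 83.5]
ee_rot: [-0.687, 0.727, 0.002, -0.004]
contact_force: [-1.2, 0.2, -0.9]
gripper_width: 85.8
clock: 7.97
position: [553.0, 13.5, 89.2]
ee_rot: [-0.688, 0.726, -0.001, 0.001]
contact_force: [0.1, -0.6, 0.6]
gripper_width: 85.5
t 7.9667 pos [553.   13.5  89.2] lat 551.5 ax 43.1 xang -93.12 F [ 0.1 -0.6  0.6] 85.5 j [ 0.32  0.51 -0.42  0.   -0.64  1.2 ]
```

Lat is 551.5 and the target is 561. I'll push 9.5 mm slowly.

```bash
python3 -m crank '{"delta_pos": [[0,-0.003,0],[0,-0.003,0],[0,-0.002,0],[0,-0.0015,0],[0,0,0],[0,0,0]], "twist": [0,0,0,0,0,0]}' && python3 st.py;  python3 st.py
```

```text
clock: 8.47
position: [561.5, 13.0, 87.5]
ee_rot: [-0.687, 0.726, -0.0, 0.0]
contact_force: [-0.3, -1.0, 1.6]
gripper_width: 85.6
t 8.4667 pos [561.5  13.   87.5] lat 560.0 ax 43.1 xang -93.14 F [-0.3 -1.   1.6] 85.6 j [ 0.31  0.53 -0.4   0.   -0.65  1.2 ]
t 8.4667 pos [561.5  13.   87.5] lat 560.0 ax 43.1 xang -93.14 F [-0.3 -1.   1.6] 85.6 j [ 0.31  0.53 -0.4   0.   -0.65  1.2 ]
```

```bash
python3 -m crank '{"delta_pos": [[0,-0.001,0],[0,0,0],[0,0.007,0],[0,0.01,-0.01],[0,0,-0.035],[0,0,-0.035],[-0.02,-0.02,-0.035],[-0.035,-0.02,-0.035]], "twist": [0,0,0,0,0,0,0,0]}' && python3 -m crank '{"delta_pos": [[-0.03,-0.01,-0.02],[0,0,0],[0,0,0],[0,0,0]], "twist": [0,0,0,0]}' && python3 st.py
cat > meas.py <<'E'
from h import *
a=np.array([.0535,.9986]);n=np.array([.9986,-.0535])
def edge(g,cols,r0,r1,sign):
    return np.array([(c,r0+(sign*np.diff(g[r0:r1,c])).argmax()+.5) for c in cols],float)
def fit(px,z,m,Tw):
    P=plane(px,z,m,Tw); vx,vy,x0,y0=cv2.fitLine(P.astype(np.float32),cv2.DIST_HUBER,0,.01,.01).ravel()
    if vy<0: vx,vy=-vx,-vy
    p=np.array([x0,y0]); return 'lat %.2f ax %.1f ang %.2f'%(p@n,p@a,np.degrees(np.arctan2(vy,vx)))
def vert(s):
    q=s['ee_rot'].copy();q[2:]=0;s=dict(s);s['ee_rot']=q/np.linalg.norm(q);return s
E
python3 - <<'E'
from meas import *
im,d,m,Tw,s=grab('wrist','w7');np.savez('pics/w7.npz',p=s['position'],q=s['ee_rot'])
print(s['position'])
k=mask(im,'blue');ys,xs=np.where(k);print(xs.min(),xs.max(),ys.min(),ys.max())
E
```

```text
clock: 9.13
position: [582.2, 56.9, 230.3]
ee_rot: [-0.687, 0.727, -0.001, 0.001]
contact_force: [1.4, 0.2, -0.1]
gripper_width: 85.3
clock: 9.47
position: [592.7, 87.1, 246.1]
ee_rot: [-0.688, 0.726, 0.001, -0.001]
contact_force: [0.1, -0.5, -0.7]
gripper_width: 85.8
t 9.4667 pos [592.7  87.1 246.1] lat 587.2 ax 118.7 xang -93.13 F [ 0.1 -0.5 -0.7] 85.8 j [ 0.42  0.39 -0.14 -0.   -1.05  1.1 ]
[592.66082754  87.07482281 246.13204281]
336 491 100 206
```

View pics/w7.png

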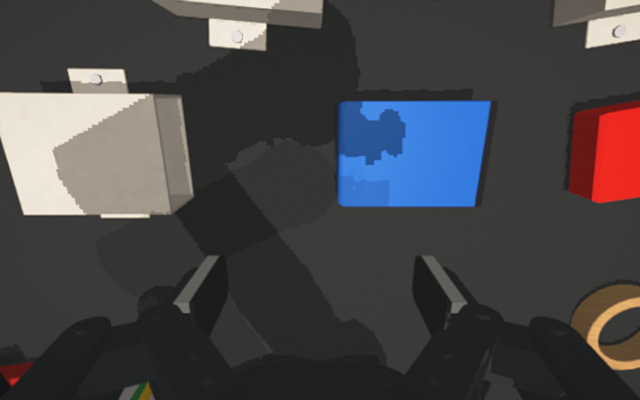

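```bash
python3 - <<'E'
from meas import *
im=cv2.imread('pics/w7.png');m=imaging.camera_model('wrist');z=np.load('pics/w7.npz')
Tw=T('wrist',m,vert({'position':z['p'],'ee_rot':z['q']}))
g=cv2.GaussianBlur(im.max(2).astype(float),(3,3),0)
print('w far',fit(edge(g,[*range(5,62),*range(132,150)],84,103,1),53,m,Tw))
print('w near',fit(edge(g,[*range(30,95),*range(153,170)],205,222,-1),53,m,Tw))
print('b far',fit(edge(g,range(345,485),92,108,1),45,m,Tw))
print('b near',fit(edge(g,range(345,472),198,214,-1),45,m,Tw))
P=plane([[483,150],[338,150]],45,m,Tw);print(P@a)
E
```

```text
w far lat 666.56 ax 336.8 ang 86.85
w near lat 565.90 ax 334.0 ang 86.83
b far lat 661.48 ax 56.7 ang 86.74
b near lat 570.36 ax 31.1 ang 86.92
[-19.33439875 103.87870397]
```

Blue is now within 0.3 mm of the white centre line, with the same yaw. I'll move behind its mouth and turn 90°.

```bash
python3 -m crank '{"delta_pos": [[0.026,-0.004,0],[0.026,-0.004,0],[0.026,-0.004,0],[0.026,-0.004,0],[0.026,-0.004,0],[0.026,-0.004,0],[0.026,-0.004,0],[0,0,0]], "twist": [0,0,0,0,0,0,0,-0.071]}' 0.8 && python3 -m crank '{"delta_pos": [[0,0,0],[0,0,0],[0,0,0],[0,0,0],[0,0,0],[0,0,0],[0,0,0],[0,0,0]], "twist": [-0.125,-0.125,-0.125,-0.125,-0.125,-0.125,-0.125,-0.125]}' && python3 -m crank '{"delta_pos": [[0,0,0],[0,0,0],[0,0,0],[0,0,0],[0,0,0],[0,0,0]], "twist": [-0.125,-0.125,-0.125,-0.125,0,0]}'  && python3 st.py
```

```text
clock: 10.18
position: [610.4, -100.8, 245.5]
ee_rot: [0.711, -0.703, -0.001, 0.001]
contact_force: [0.1, 0.5, 0.3]
gripper_width: 68.5
clock: 10.85
position: [610.3, -97.1, 245.6]
ee_rot: [0.962, -0.271, -0.001, 0.001]
contact_force: [0.6, -0.2, 0.4]
gripper_width: 68.5
clock: 11.35
position: [610.7, -96.8, 246.0]
ee_rot: [1.0, -0.029, -0.001, 0.0]
contact_force: [0.0, -0.5, -0.0]
gripper_width: 68.4
t 11.35 pos [610.7 -96.8 246. ] lat 615.1 ax -64.0 xang -3.37 F [ 0.  -0.5 -0. ] 68.4 j [ 0.1   0.42 -0.09 -0.   -1.06  2.98]
```

```bash
python3 -m crank '{"delta_pos": [[0.001,0,0.03],[0,0,0.03],[0,0,0.03],[0,0,0.03],[0,0,0.025],[0,0,0.015],[0,0,0],[0,0,0]], "twist": [-0.0035,0,0,0,0,0,0,0]}' && python3 st.py; python3 -c "
from h import *
grab('wrist','w8')"
```

```text
clock: 12.02
position: [612.1, -96.5, 86.3]
ee_rot: [1.0, -0.026, -0.001, 0.0]
contact_force: [0.2, 0.5, 0.3]
gripper_width: 68.4
t 12.0167 pos [612.1 -96.5  86.3] lat 616.4 ax -63.6 xang -3.03 F [0.2 0.5 0.3] 68.4 j [ 0.1   0.6  -0.24  0.   -0.73  2.98]
```

View pics/w8.png

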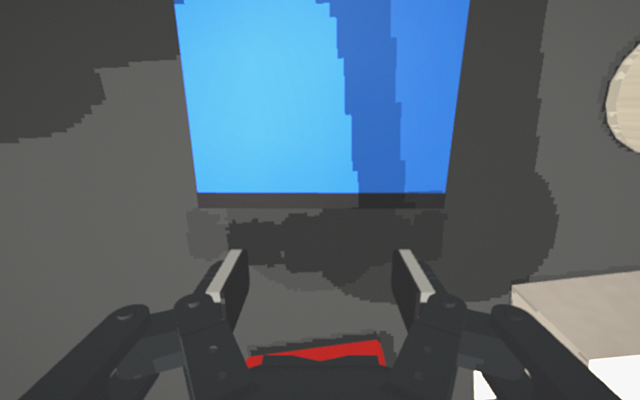

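```bash
python3 -m crank '{"delta_pos": [[0,-0.01,0.003],[0,-0.01,0],[0,-0.006,0],[0,-0.006,0],[0,-0.008,0],[0,-0.01,0],[0,-0.01,0],[0,-0.01,0]], "twist": [0,0,0,0,0,0,0,0]}' && python3 -m crank '{"delta_pos": [[0,-0.012,0],[0,-0.012,0],[0,-0.012,0],[0,-0.012,0],[0,-0.01,0],[0,-0.006,0],[0,-0.003,0],[0,0,0]], "twist": [0,0,0,0,0,0,0,0]}' && python3 st.py; python3 -c "
from h import *
grab('wrist','w9')"
```

```text
clock: 12.73
position: [616.3, -25.2, 84.4]
ee_rot: [1.0, -0.026, 0.0, 0.0]
contact_force: [-0.0, -2.5, 1.7]
gripper_width: 68.3
clock: 13.4
position: [619.6, 41.7, 83.9]
ee_rot: [1.0, -0.025, -0.0, -0.0]
contact_force: [-0.2, 0.2, 0.8]
gripper_width: 68.6
t 13.4 pos [619.6  41.7  83.9] lat 616.5 ax 74.8 xang -2.89 F [-0.2  0.2  0.8] 68.6 j [ 0.33  0.6  -0.24 -0.   -0.72  2.76]
```

View pics/w9.png

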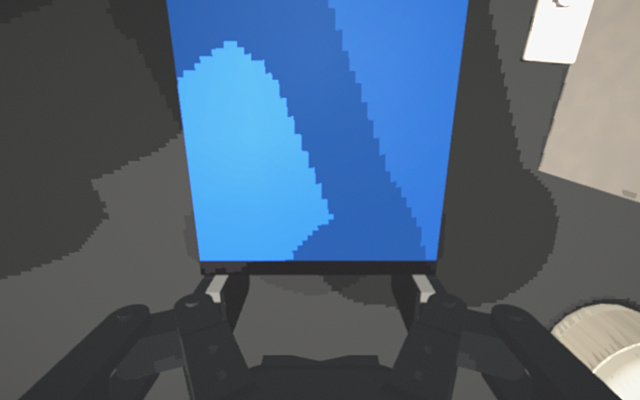

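```bash
python3 -m crank '{"delta_pos": [[0,-0.006,0],[0,-0.007,0],[0,-0.007,0],[0,-0.005,0],[0,-0.004,0],[0,-0.004,0],[0,-0.004,0],[0,-0.004,0]], "twist": [0.004,0,0,0,0,0,0,0]}' && python3 st.py && python3 -m crank '{"delta_pos": [[0,-0.004,0],[0,-0.004,0],[0,-0.004,0],[0,-0.004,0]], "twist": [0,0,0,0]}' && python3 st.py; python3 -c "
from h import *
grab('wrist','w10')"
```

```text
clock: 14.12
position: [621.8, 82.0, 84.1]
ee_rot: [1.0, -0.028, -0.0, 0.0]
contact_force: [0.4, -1.6, -0.0]
gripper_width: 68.2
t 14.1167 pos [621.8  82.   84.1] lat 616.6 ax 115.2 xang -3.15 F [ 0.4 -1.6 -0. ] 68.2 j [ 0.39  0.61 -0.23 -0.   -0.73  2.7 ]
clock: 14.45
position: [622.7, 97.8, 84.2]
ee_rot: [1.0, -0.028, -0.0, 0.0]
contact_force: [0.7, -2.3, -0.5]
gripper_width: 68.5
t 14.45 pos [622.7  97.8  84.2] lat 616.6 ax 131.0 xang -3.16 F [ 0.7 -2.3 -0.5] 68.5 j [ 0.41  0.62 -0.22  0.   -0.74  2.67]
```

View pics/w10.png

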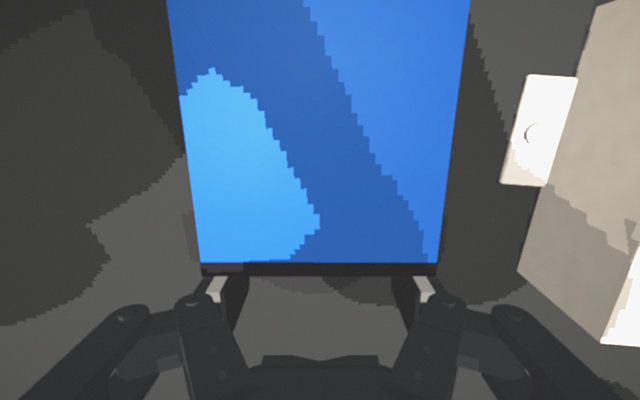

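Entry was easy, at about 2 N. Pushing on.

```bash
python3 -m crank '{"delta_pos": [[0,-0.006,0],[0,-0.006,0],[0,-0.006,0],[0,-0.006,0],[0,-0.006,0],[0,-0.006,0],[0,-0.006,0],[0,-0.006,0]], "twist": [0,0,0,0,0,0,0,0]}' && python3 st.py && python3 -m crank '{"delta_pos": [[0,-0.006,0],[0,-0.006,0],[0,-0.006,0],[0,-0.004,0],[0,-0.004,0],[0,-0.003,0],[0,-0.003,0],[0,-0.003,0]], "twist": [0,0,0,0,0,0,0,0]}' && python3 st.py; python3 -c "
from h import *
grab('wrist','w11')"
```

```text
clock: 15.17
position: [625.5, 146.1, 84.4]
ee_rot: [1.0, -0.027, 0.0, 0.0]
contact_force: [-0.2, -2.5, 1.6]
gripper_width: 68.5
t 15.1667 pos [625.5 146.1  84.4] lat 616.8 ax 179.4 xang -3.15 F [-0.2 -2.5  1.6] 68.5 j [ 0.48  0.63 -0.19  0.   -0.75  2.61]
clock: 15.83
position: [627.3, 180.6, 84.2]
ee_rot: [1.0, -0.028, -0.0, 0.0]
contact_force: [0.6, -2.9, 2.5]
gripper_width: 68.2
t 15.8333 pos [627.3 180.6  84.2] lat 616.8 ax 213.9 xang -3.17 F [ 0.6 -2.9  2.5] 68.2 j [ 0.53  0.64 -0.16  0.   -0.77  2.56]
```

View pics/w11.png

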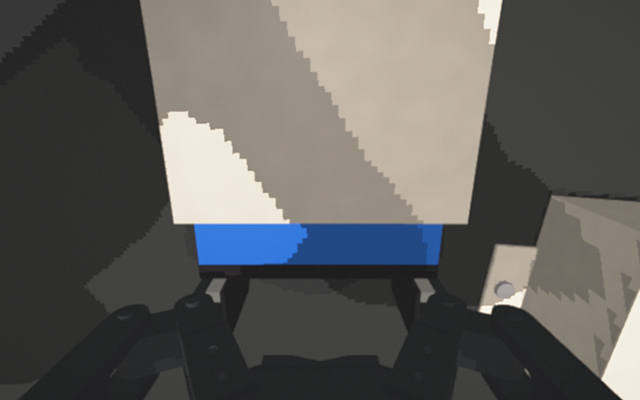

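Blue fits well; about 15 mm of it still shows ahead of the band (rows 224–264).

```bash
python3 -m crank '{"delta_pos": [[0,-0.003,0],[0,-0.003,0],[0,-0.003,0],[0,-0.002,0],[0,-0.001,0],[0,-0.001,0]], "twist": [0,0,0,0,0,0]}' && python3 -m crank '{"delta_pos": [[0,-0.001,0],[0,-0.001,0]], "twist": [0,0]}' && python3 -m crank '{"delta_pos": [[0,-0.001,0],[0,-0.001,0]], "twist": [0,0]}' && python3 st.py; python3 -c "
from h import *
grab('wrist','w12')"
```

```text
clock: 16.38
position: [628.0, 193.6, 84.1]
ee_rot: [1.0, -0.028, -0.0, 0.0]
contact_force: [0.0, -0.9, 1.0]
gripper_width: 68.6
clock: 16.55
position: [628.1, 195.5, 84.1]
ee_rot: [1.0, -0.028, -0.0, 0.0]
contact_force: [-0.2, -1.2, 0.2]
gripper_width: 68.1
clock: 16.72
position: [628.2, 197.6, 84.2]
ee_rot: [1.0, -0.028, -0.0, -0.0]
contact_force: [1.1, -1.8, 0.9]
gripper_width: 68.4
t 16.7167 pos [628.2 197.6  84.2] lat 616.8 ax 230.9 xang -3.16 F [ 1.1 -1.8  0.9] 68.4 j [ 0.55  0.65 -0.14 -0.   -0.78  2.54]
```

View pics/w12.png

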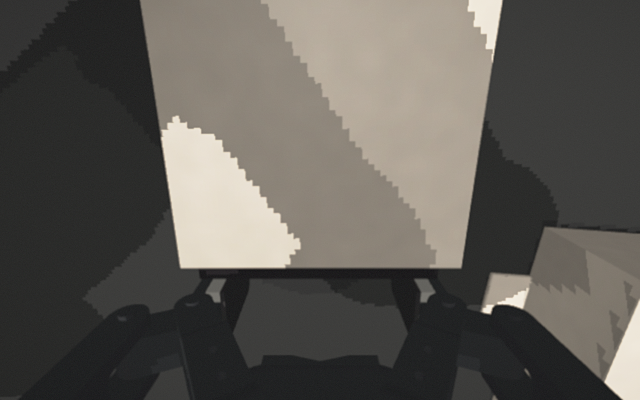

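```bash
python3 -m crank '{"delta_pos": [[0,-0.001,0],[0,0,0]], "twist": [0,0]}' && python3 -m crank '{"delta_pos": [[0,-0.001,0],[0,0,0]], "twist": [0,0]}'&& python3 -m crank '{"delta_pos": [[0,-0.001,0],[0,0,0]], "twist": [0,0]}'
```

```text
clock: 16.93
position: [628.3, 198.7, 84.1]
ee_rot: [1.0, -0.027, 0.0, -0.0]
contact_force: [-0.4, -1.5, 1.3]
gripper_width: 67.8
clock: 17.1
position: [628.3, 199.4, 84.1]
ee_rot: [1.0, -0.028, -0.0, 0.0]
contact_force: [-0.5, -2.6, 0.7]
gripper_width: 68.4
clock: 17.27
position: [628.3, 199.6, 84.1]
ee_rot: [1.0, -0.028, -0.001, 0.001]
contact_force: [0.5, -5.4, 1.9]
gripper_width: 68.6
```

```bash
python3 -m crank '{"delta_pos": [[0,-0.0015,0],[0,0,0]], "twist": [0,0]}' && python3 st.py
```

```text
clock: 17.43
position: [628.3, 199.8, 84.1]
ee_rot: [1.0, -0.028, -0.001, 0.002]
contact_force: [0.1, -8.8, 2.9]
gripper_width: 68.1
t 17.4333 pos [628.3 199.8  84.1] lat 616.7 ax 233.1 xang -3.19 F [ 0.1 -8.8  2.9] 68.1 j [ 0.55  0.65 -0.14  0.   -0.78  2.53]
```

Blue has stopped against the back: TCP ax 233, as predicted, with force rising to 9 N. I'll back off, rise, check it, then look at red.

```bash
python3 -m crank '{"delta_pos": [[0,0.004,0],[0,0.015,0],[0,0.02,-0.02],[0,0.005,-0.035],[0,0,-0.035],[0,0,-0.035],[0,0,-0.035],[0,0,-0.02]], "twist": [0,0,0,0,0.125,0.125,0.125,0.125]}' && python3 -m crank '{"delta_pos": [[0,0,0],[0,0,0],[0,0,0],[0,0,0],[0,0,0],[0,0,0],[0,0,0],[0,0,0]], "twist": [0.125,0.125,0.125,0.125,0.125,0.125,0.125,0.125]}' && python3 -m crank '{"delta_pos": [[0,0,0],[0,0,0],[0,0,0],[0,0,0]], "twist": [0.07,0,0,0]}' && python3 st.py
python3 - <<'E'
from meas import *
im,d,m,Tw,s=grab('wrist','w13');np.savez('pics/w13.npz',p=s['position'],q=s['ee_rot'])
E
```

```text
clock: 18.1
position: [627.1, 157.9, 269.2]
ee_rot: [0.961, -0.277, 0.003, -0.002]
contact_force: [1.0, -0.2, -0.5]
gripper_width: 68.3
clock: 18.77
position: [625.9, 157.8, 264.0]
ee_rot: [0.71, -0.704, -0.0, -0.0]
contact_force: [0.2, -0.7, -0.3]
gripper_width: 68.2
clock: 19.1
position: [626.0, 157.9, 264.1]
ee_rot: [-0.688, 0.726, 0.0, 0.0]
contact_force: [0.3, 0.4, 1.4]
gripper_width: 68.5
t 19.1 pos [626.  157.9 264.1] lat 616.7 ax 191.2 xang -93.02 F [0.3 0.4 1.4] 68.5 j [ 0.5   0.45  0.   -0.   -1.13  1.02]
```

View pics/w13.png

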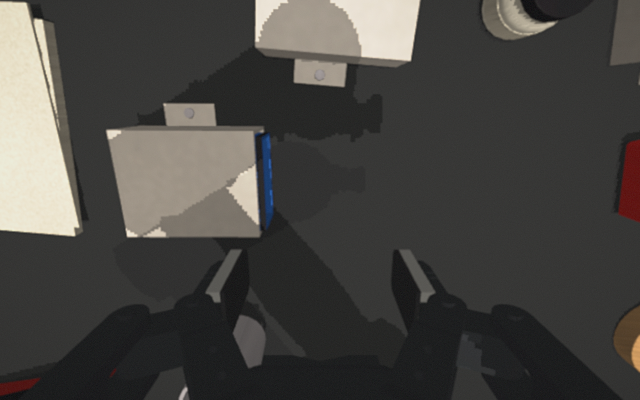

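```bash
python3 - <<'E'
import cv2
cv2.imwrite('pics/c13.png',cv2.resize(cv2.imread('pics/w13.png')[115:250,220:300],None,fx=6,fy=4.4,interpolation=cv2.INTER_CUBIC))
E
```

```text
(no output)
```

View pics/c13.png

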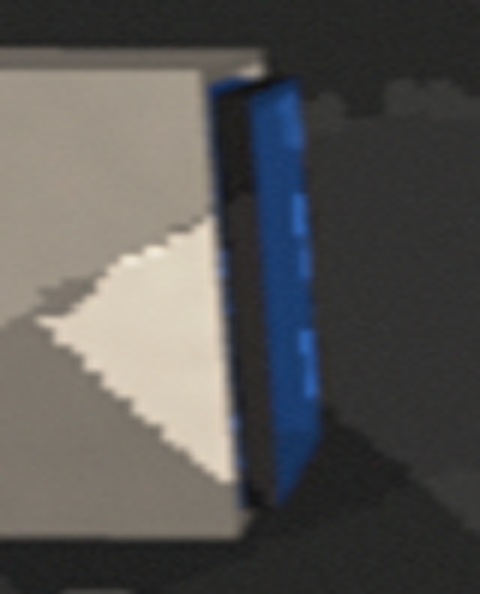

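```bash
python3 -m crank '{"delta_pos": [[0.04,0,0],[0.04,0,0],[0.04,0,0],[0.04,0,0],[0.04,0,0],[0.04,0,0],[0.04,0,0],[0.035,0,0]], "twist": [0,0,0,0,0,0,0,0]}' && python3 -m crank '{"delta_pos": [[0,0,0],[0,0,0]], "twist": [0,0]}' && python3 st.py
python3 - <<'E'
from meas import *
im,d,m,Tw,s=grab('wrist','w14');np.savez('pics/w14.npz',p=s['position'],q=s['ee_rot'])
E
```

```text
clock: 19.82
position: [608.5, -158.8, 264.4]
ee_rot: [-0.688, 0.726, -0.0, 0.0]
contact_force: [1.0, 0.2, 0.2]
gripper_width: 68.6
clock: 19.98
position: [608.6, -158.6, 263.9]
ee_rot: [-0.687, 0.727, 0.0, 0.0]
contact_force: [0.1, 0.3, 0.6]
gripper_width: 68.3
t 19.9833 pos [ 608.6 -158.6  263.9] lat 616.2 ax -125.8 xang -93.27 F [0.1 0.3 0.6] 68.3 j [ 0.    0.42 -0.04 -0.   -1.11  1.51]
```

View pics/w14.png

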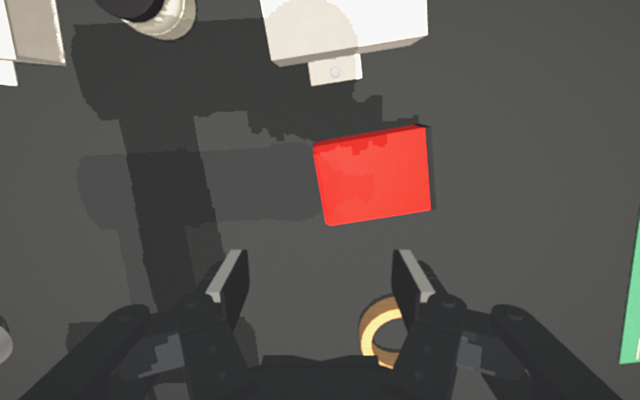

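The crop shows blue home with only its dark band outside. Red's bevelled closed end is on the left (313,147)–(327,225) and its band on the right at x≈430. I'll measure red and its direction.

```bash
python3 - <<'E'
from meas import *
im=cv2.imread('pics/w14.png');m=imaging.camera_model('wrist');z=np.load('pics/w14.npz')
Tw=T('wrist',m,vert({'position':z['p'],'ee_rot':z['q']}))
g=cv2.GaussianBlur(im[:,:,2].astype(float),(3,3),0)
for nm,col,r0,r1,sg in(('far',range(330,420),115,155,1),('near',range(335,425),203,232,-1)):
    e=edge(g,col,r0,r1,sg); print(nm,e[0],e[-1],fit(e,37,m,Tw))
P=plane([[313,147],[429,125.5],[434.5,209.5],[327,225]],37,m,Tw);print(np.c_[P@n,P@a].round(1),(P@n).mean(),(P@a).mean())
im2=cv2.imread('pics/w13.png');z=np.load('pics/w13.npz');Tw=T('wrist',m,vert({'position':z['p'],'ee_rot':z['q']}))
P=plane([[256.5,131],[262,233]],45,m,Tw);print('blue band corners lat',P@n,P@a)
E
```

```text
far [330.  138.5] [419.  126.5] lat 663.76 ax -175.3 ang 96.30
near [335.  224.5] [424.  211.5] lat 578.28 ax -184.4 ang 96.28
[[ 649.3 -118.8]
 [ 668.4 -224.8]
 [ 587.2 -238.4]
 [ 571.  -132.1]] 618.9495971794263 -178.5054023489995
blue band corners lat [664.93812285 566.08719688] [248.56885761 248.91246305]
```

```bash
python3 -m crank '{"delta_pos": [[0.037,0,0],[0.037,0,0],[0.037,0,0],[0.037,0,0],[0,0,0],[0,0,0],[0,0,0],[0,0,0]], "twist": [0,0,0,0,0.125,0.125,0.125,0.125]}' && python3 -m crank '{"delta_pos": [[0,0,0],[0,0,0],[0,0,0],[0,0,0],[0,0,0],[0,0,0],[0,0,0],[0,0,0]], "twist": [0.125,0.125,0.125,0.125,0.125,0.125,0.125,0.125]}' && python3 -m crank '{"delta_pos": [[0,0,0],[0,0,0],[0,0,0]], "twist": [0.069,0,0]}' && python3 st.py
```

```text
clock: 20.7
position: [601.6, -303.0, 264.0]
ee_rot: [-0.485, 0.875, 0.0, 0.0]
contact_force: [-0.3, 0.2, -0.8]
gripper_width: 68.1
clock: 21.37
position: [601.7, -302.4, 264.2]
ee_rot: [-0.007, 1.0, 0.0, 0.0]
contact_force: [0.4, 0.2, -0.4]
gripper_width: 68.5
clock: 21.62
position: [601.5, -302.9, 264.2]
ee_rot: [0.024, 1.0, 0.0, 0.0]
contact_force: [-0.1, 0.0, 0.1]
gripper_width: 68.5
t 21.6167 pos [ 601.5 -302.9  264.2] lat 616.9 ax -270.3 xang 177.23 F [-0.1  0.   0.1] 68.5 j [-0.23  0.49  0.08 -0.   -1.16  0.18]
```

```bash
python3 -m crank '{"delta_pos": [[0,0,0.03],[0,0,0.03],[0,0,0.03],[0,0,0.03],[0,0,0.03],[0,0,0.025],[0,0,0.006],[0,0,0]], "twist": [0.007,0,0,0,0,0,0,0]}' && python3 -m crank '{"delta_pos": [[0,0.008,0],[0,0.006,0],[0,0.006,0],[0,0.006,0],[0,0.006,0],[0,0.006,0],[0,0.004,0],[0,0,0]], "twist": [0,0,0,0,0,0,0,0]}' && python3 st.py; python3 -c "
from meas import *
im,d,m,Tw,s=grab('wrist','w15');np.savez('pics/w15.npz',p=s['position'],q=s['ee_rot'])"
```

```text
clock: 22.28
position: [600.1, -303.5, 80.9]
ee_rot: [0.029, 1.0, 0.001, -0.002]
contact_force: [0.4, 0.1, 0.9]
gripper_width: 68.3
clock: 22.95
position: [603.9, -261.5, 83.8]
ee_rot: [0.029, 1.0, -0.0, 0.001]
contact_force: [0.3, -0.0, 0.9]
gripper_width: 68.5
t 22.95 pos [ 603.9 -261.5   83.8] lat 617.1 ax -228.9 xang 176.65 F [ 0.3 -0.   0.9] 68.5 j [-0.16  0.65 -0.14  0.   -0.78  0.1 ]
```

View pics/w15.png

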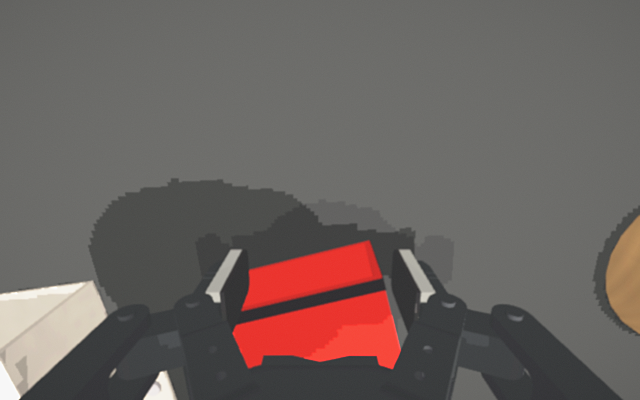

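The high-side finger alone caught the mouth edge and the low finger slid past the corner, because the mouth centre is off to the side while red is tilted. I'll back off, narrow the fingers and re-measure.

```bash
python3 -m crank '{"delta_pos": [[0,-0.01,0],[0,-0.02,0],[0,-0.025,0],[0,0,-0.03],[0,-0.02,-0.03],[0,-0.02,-0.03],[0,0,-0.03],[0,0,0]], "twist": [0,0,0,0,0,0,0,0]}' 0.5 && python3 -m crank '{"delta_pos": [[0,0,0],[0,0,0]], "twist": [0,0]}'; python3 -c "
from meas import *
im,d,m,Tw,s=grab('wrist','w16');np.savez('pics/w16.npz',p=s['position'],q=s['ee_rot'])"; python3 st.py
```

```text
clock: 23.67
position: [599.6, -360.8, 210.6]
ee_rot: [0.03, 1.0, -0.003, 0.006]
contact_force: [-0.1, -0.8, 1.8]
gripper_width: 42.6
clock: 23.83
position: [596.9, -357.5, 202.3]
ee_rot: [0.03, 1.0, 0.001, -0.001]
contact_force: [-0.1, 0.5, -0.3]
gripper_width: 42.8
t 23.8833 pos [ 596.8 -357.2  201.6] lat 615.1 ax -324.8 xang 176.55 F [-0.4  0.7 -0.6] 42.6 j [-0.31  0.58  0.07 -0.   -1.06  0.25]
```

View pics/w16.png

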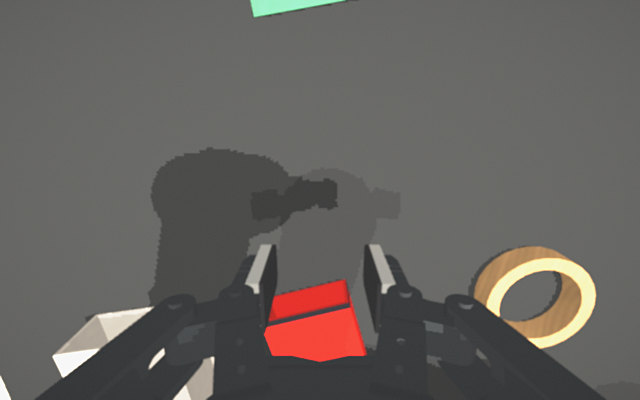

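```bash
python3 - <<'E'
from meas import *
im=cv2.imread('pics/w16.png')
cv2.imwrite('pics/c16.png',cv2.resize(im[270:370,255:385],None,fx=6,fy=6,interpolation=cv2.INTER_CUBIC))
a_=grab('top','t16')[0]; cv2.imwrite('pics/t16c.png',cv2.resize(a_[120:300,340:500],None,fx=4,fy=3.3,interpolation=cv2.INTER_CUBIC))
E
```

```text
(no output)
```

View pics/c16.png

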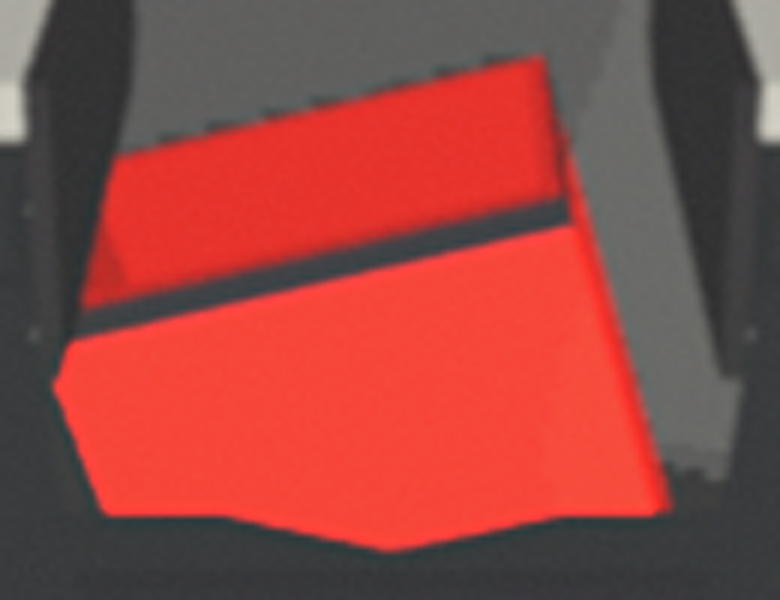

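View pics/t16c.png

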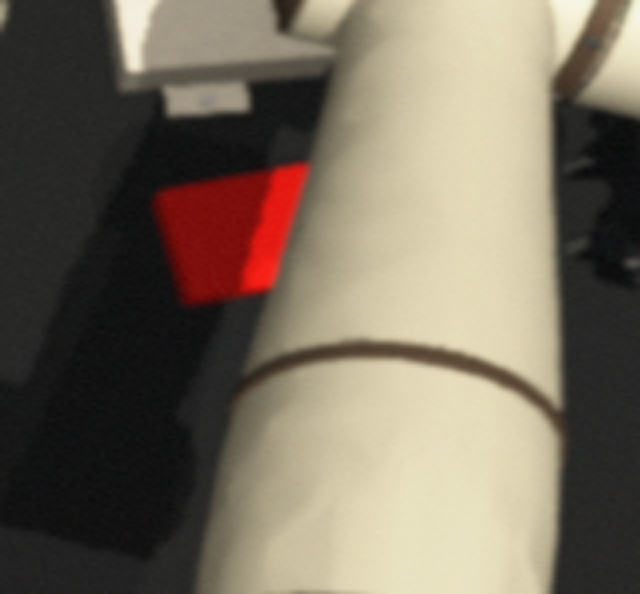

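```bash
python3 - <<'E'
from meas import *
m=imaging.camera_model('wrist');z=np.load('pics/w16.npz')
Tw=T('wrist',m,vert({'position':z['p'],'ee_rot':z['q']}))
P=plane(np.array([[85,308],[555,201],[570,222],[650,510]])/6+[255,270],37,m,Tw);print(np.c_[P@n,P@a].round(1))
d=P[0]-P[1];print('mouth edge ang from n',np.degrees(np.arctan2(d@a,d@n)))
d=P[3]-P[2];print('side ang from a',np.degrees(np.arctan2(d@n,d@a)))
E
```

```text
[[ 659.5 -214.4]
 [ 590.9 -232.1]
 [ 588.7 -228.6]
 [ 575.5 -177.5]]
mouth edge ang from n 14.499295477246825
side ang from a -14.492991199830008
```

```bash
python3 -m crank '{"delta_pos": [[-0.012,0.02,0.02],[0,0.02,0.03],[0,0.015,0.03],[0,0,0.03],[0,0,0.008],[0,0,0],[0,0.006,0],[0,0.006,0]], "twist": [-0.005,0,0,0,0,0,0,0]}' && python3 st.py && python3 -m crank '{"delta_pos": [[0,0.006,0],[0,0.006,0],[0,0.006,0],[0,0.006,0],[0,0.006,0],[0,0.006,0],[0,0.004,0],[0,0.004,0]], "twist": [0,0,0,0,0,0,0,0]}' && python3 st.py; python3 -c "
from meas import *
im,d,m,Tw,s=grab('wrist','w17');np.savez('pics/w17.npz',p=s['position'],q=s['ee_rot'])"
```

```text
clock: 24.6
position: [614.6, -291.6, 86.9]
ee_rot: [0.028, 1.0, -0.001, 0.002]
contact_force: [-0.5, -0.2, 1.0]
gripper_width: 42.5
t 24.6 pos [ 614.6 -291.6   86.9] lat 629.3 ax -258.3 xang 176.84 F [-0.5 -0.2  1. ] 42.5 j [-0.21  0.68 -0.08  0.   -0.81  0.15]
clock: 25.27
position: [615.9, -246.6, 85.3]
ee_rot: [0.027, 1.0, -0.0, -0.0]
contact_force: [-0.7, -0.5, 1.4]
gripper_width: 43.1
t 25.2667 pos [ 615.9 -246.6   85.3] lat 628.3 ax -213.3 xang 176.89 F [-0.7 -0.5  1.4] 43.1 j [-0.14  0.66 -0.13  0.   -0.79  0.08]
```

View pics/w17.png

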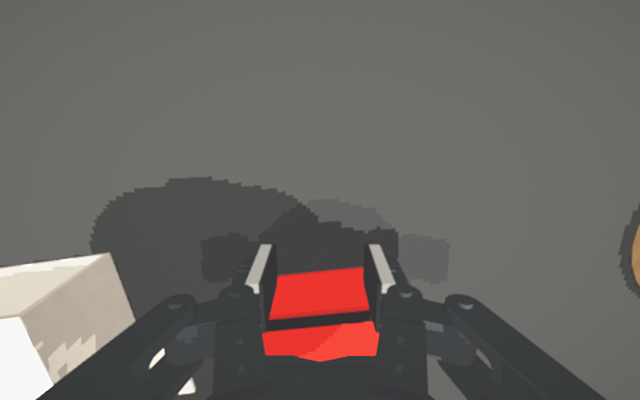

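Red is turning square; a bit more.

```bash
python3 -m crank '{"delta_pos": [[0,0.005,0],[0,0.006,0],[0,0.006,0],[0,0.006,0],[0,0.006,0],[0,0.004,0],[0,0.002,0],[0,0,0]], "twist": [0,0,0,0,0,0,0,0]}' && python3 st.py; python3 -c "
from meas import *
im,d,m,Tw,s=grab('wrist','w18');np.savez('pics/w18.npz',p=s['position'],q=s['ee_rot'])
im=im[230:380,200:440];cv2.imwrite('pics/c18.png',cv2.resize(im,None,fx=3.3,fy=3.3,interpolation=cv2.INTER_CUBIC))"
```

```text
clock: 25.98
position: [617.9, -211.3, 85.0]
ee_rot: [0.027, 1.0, 0.0, -0.0]
contact_force: [-0.2, 0.5, -0.1]
gripper_width: 42.8
t 25.9833 pos [ 617.9 -211.3   85. ] lat 628.4 ax -178.0 xang 176.91 F [-0.2  0.5 -0.1] 42.8 j [-0.08  0.64 -0.16 -0.   -0.77  0.03]
```

View pics/c18.png

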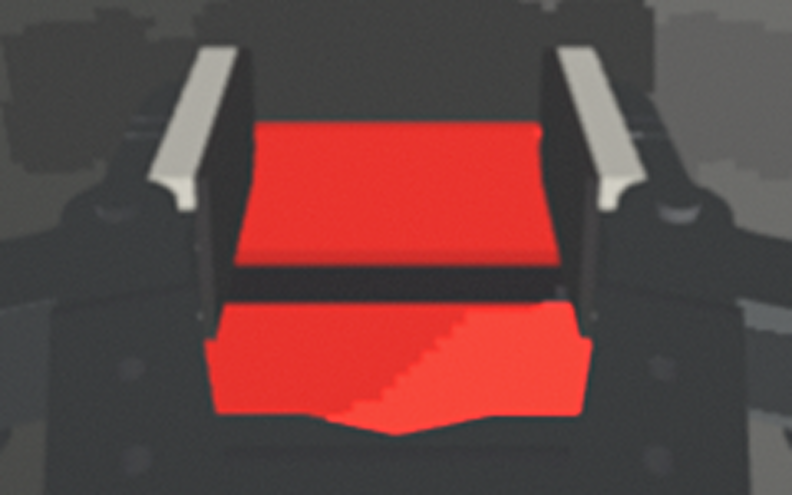

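```bash
python3 -m crank '{"delta_pos": [[0,-0.006,0],[0,-0.015,0],[0,-0.01,-0.02],[0,0,-0.04],[0,0,-0.04],[0,0,-0.04],[0,0,-0.035],[0,0,0]], "twist": [0,0,0,0,-0.12,-0.12,-0.12,-0.12]}' && python3 -m crank '{"delta_pos": [[0,0,0],[0,0,0],[0,0,0],[0,0,0],[0,0,0],[0,0,0],[0,0,0],[0,0,0]], "twist": [-0.125,-0.125,-0.125,-0.125,-0.125,-0.125,-0.125,-0.125]}' 1 && python3 -m crank '{"delta_pos": [[-0.036,0.005,0],[-0.036,0.005,0],[-0.036,0.005,0],[-0.036,0.005,0],[-0.036,0.005,0],[-0.036,0.005,0],[-0.036,0.005,0],[0,0,0]], "twist": [-0.09,0,0,0,0,0,0,0]}' && python3 -m crank '{"delta_pos": [[0,0,0],[0,0,0]], "twist": [0,0]}' && python3 st.py; python3 -c "
from meas import *
im,d,m,Tw,s=grab('wrist','w19');np.savez('pics/w19.npz',p=s['position'],q=s['ee_rot'])"
```

```text
clock: 26.7
position: [618.8, -246.0, 270.4]
ee_rot: [-0.214, 0.977, -0.005, 0.007]
contact_force: [1.0, -0.8, 2.0]
gripper_width: 42.9
clock: 27.37
position: [615.8, -244.7, 260.1]
ee_rot: [-0.656, 0.755, 0.0, -0.0]
contact_force: [0.9, -0.8, -0.5]
gripper_width: 85.6
clock: 28.03
position: [598.4, 14.3, 260.5]
ee_rot: [-0.689, 0.725, 0.0, 0.001]
contact_force: [-0.1, -1.2, -0.7]
gripper_width: 85.3
clock: 28.2
position: [598.6, 9.7, 260.2]
ee_rot: [-0.687, 0.727, -0.0, -0.0]
contact_force: [0.0, 0.4, -0.5]
gripper_width: 85.6
t 28.2 pos [598.6   9.7 260.2] lat 597.2 ax 41.7 xang -93.2 F [ 0.   0.4 -0.5] 85.6 j [ 0.29  0.37 -0.12  0.   -1.07  1.23]
```

View pics/w19.png

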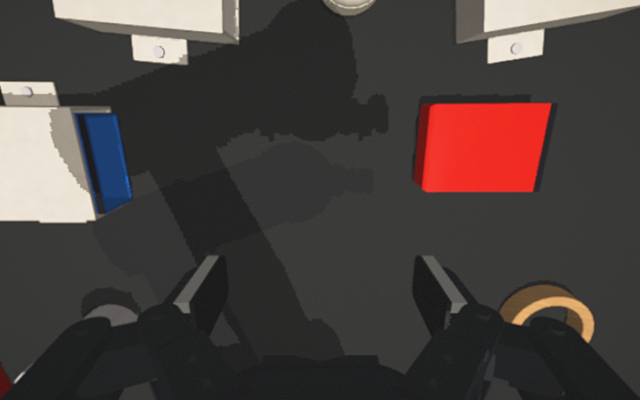

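```bash
python3 - <<'E'
from meas import *
im=cv2.imread('pics/w19.png');m=imaging.camera_model('wrist');z=np.load('pics/w19.npz')
Tw=T('wrist',m,vert({'position':z['p'],'ee_rot':z['q']}))
g=cv2.GaussianBlur(im.max(2).astype(float),(3,3),0)
for nm,col,r0,r1,sg,zz in(('r far',range(435,540),96,112,1,37),('r near',range(440,530),182,200,-1,37),('w far',[*range(64,72)],98,116,1,53),('w near',[*range(5,38),*range(88,92)],210,230,-1,53)):
    e=edge(g,col,r0,r1,sg); print(nm,e[0],e[-1],fit(e,zz,m,Tw))
P=plane([[418,150],[542,150],[547,110]],37,m,Tw); print(P@a)
cv2.imwrite('pics/c19.png',cv2.resize(im[90:230,40:160],None,fx=5,fy=4.2,interpolation=cv2.INTER_CUBIC))
E
```

```text
r far [435.  103.5] [539.  102.5] lat 668.81 ax -104.2 ang 87.26
r near [440.  191.5] [529.  191.5] lat 587.86 ax -106.4 ang 86.81
w far [ 64.  106.5] [ 71.  105.5] lat 666.62 ax 251.5 ang 97.04
w near [  5.  220.5] [ 91.  220.5] lat 565.33 ax 312.1 ang 86.71
[ -48.13239055 -161.10996601 -158.02071839]
```

View pics/c19.png

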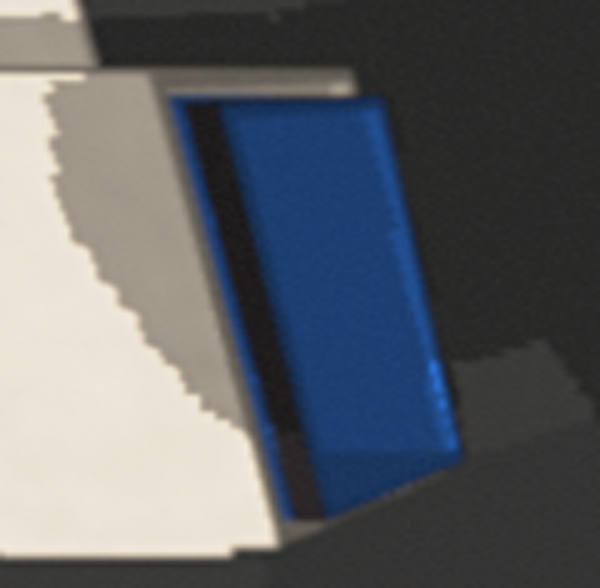

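```bash
python3 - <<'E'
from meas import *
m=imaging.camera_model('wrist');z=np.load('pics/w19.npz')
Tw=T('wrist',m,vert({'position':z['p'],'ee_rot':z['q']}))
f=lambda px,zz:np.c_[plane(px,zz,m,Tw)@n,plane(px,zz,m,Tw)@a].round(1)
print('blue roof edge',f([[84,114.5],[105,213.3]],47)); print('blue floor',f([[116.6,113.1],[132.4,198.3]],4))
print('decoy base',f([[457,40],[640,10]],3),'decoy top',f([[470,27],[640,0]],53)); print('tab',f([[487,62],[544,53]],3))
E
```

```text
blue roof edge [[659.7 243.8]
 [570.  244.5]]
blue floor [[659.3 242.5]
 [571.4 243. ]]
decoy base [[ 724.4  -85.1]
 [ 746.3 -243.8]] decoy top [[ 725.4  -74.4]
 [ 741.6 -198. ]]
tab [[ 705.4 -115.8]
 [ 712.6 -167.3]]
```

Blue's mouth centre is at lat 615, but red ended up at lat 628 with good yaw. I'll push it about 13 mm back from its far side; the fingers at lat 679–701 clear the look-alike at 725.

```bash
python3 -m crank '{"delta_pos": [[0.03,-0.02,0],[0.03,-0.02,0],[0.03,-0.02,0],[0.03,-0.02,0],[0.026,-0.014,0.02],[0,0,0.03],[0,0,0.03],[0,0,0]], "twist": [0,0,0,0,0,0,0,0]}' 0.8 && python3 -m crank '{"delta_pos": [[0,0,0],[0,0,0]], "twist": [0,0]}' && python3 st.py;  python3 -c "
from meas import *
im,d,m,Tw,s=grab('wrist','w20');np.savez('pics/w20.npz',p=s['position'],q=s['ee_rot'])"
```

```text
clock: 28.92
position: [680.3, -143.1, 172.1]
ee_rot: [-0.685, 0.728, 0.006, -0.004]
contact_force: [-1.9, 0.2, -1.4]
gripper_width: 68.3
clock: 29.08
position: [685.0, -141.5, 182.0]
ee_rot: [-0.687, 0.727, -0.001, 0.001]
contact_force: [0.0, 0.4, -0.3]
gripper_width: 67.9
t 29.0833 pos [ 685.  -141.5  182. ] lat 691.6 ax -104.7 xang -93.19 F [ 0.   0.4 -0.3] 67.9 j [ 0.03  0.6   0.06  0.   -1.02  1.49]
```

View pics/w20.png

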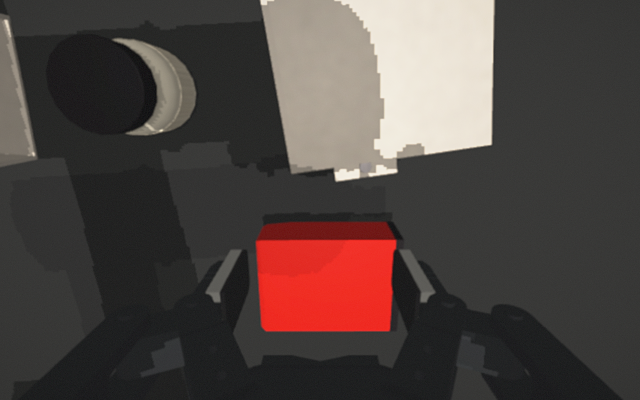

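```bash
python3 -m crank '{"delta_pos": [[0,0,0.03],[0,0,0.03],[0,0,0.025],[0,0,0.012],[0,0,0],[0,0,0]], "twist": [0,0,0,0,0,0]}' && python3 st.py
```

```text
clock: 29.63
position: [685.3, -140.3, 84.9]
ee_rot: [-0.688, 0.726, -0.001, 0.001]
contact_force: [1.0, 0.5, 0.5]
gripper_width: 68.2
t 29.6333 pos [ 685.3 -140.3   84.9] lat 691.8 ax -103.4 xang -93.11 F [1.  0.5 0.5] 68.2 j [ 0.03  0.7  -0.03  0.   -0.84  1.49]
```

Target TCP lat is 665.3, so 26.5 mm along +y.

```bash
python3 -m crank '{"delta_pos": [[0,0.005,0],[0,0.005,0],[0,0.004,0],[0,0.004,0],[0,0.004,0],[0,0.003,0],[0,0.0015,0],[0,0,0]], "twist": [0,0,0,0,0,0,0,0]}' && python3 st.py &&  python3 -m crank '{"delta_pos": [[0,0,0],[0,-0.008,0],[0,-0.01,-0.02],[0,0,-0.04],[0,0,-0.04],[0,0,-0.04],[-0.03,0.03,-0.035],[-0.04,0.035,0]], "twist": [0,0,0,0,0,0,0,0]}' && python3 -m crank '{"delta_pos": [[-0.04,0.03,0],[-0.04,0,0],[0,0,0],[0,0,0],[0,0,0]], "twist": [0,0,0,0,0]}' && python3 st.py; python3 -c "
from meas import *
im,d,m,Tw,s=grab('wrist','w21');np.savez('pics/w21.npz',p=s['position'],q=s['ee_rot'])"
```

```text
clock: 30.3
position: [657.4, -138.9, 83.4]
ee_rot: [-0.687, 0.726, 0.0, -0.0]
contact_force: [1.4, 0.1, 1.7]
gripper_width: 68.5
t 30.3 pos [ 657.4 -138.9   83.4] lat 663.9 ax -103.5 xang -93.16 F [1.4 0.1 1.7] 68.5 j [ 0.03  0.67 -0.1   0.   -0.8   1.48]
clock: 30.97
position: [631.9, -84.6, 256.0]
ee_rot: [-0.686, 0.727, -0.005, 0.004]
contact_force: [-0.4, 1.2, 0.7]
gripper_width: 68.4
clock: 31.38
position: [607.7, -8.3, 249.2]
ee_rot: [-0.687, 0.726, 0.0, -0.001]
contact_force: [0.5, -0.1, 0.4]
gripper_width: 68.6
t 31.3833 pos [607.7  -8.3 249.2] lat 607.3 ax 24.3 xang -93.14 F [ 0.5 -0.1  0.4] 68.6 j [ 0.25  0.4  -0.11 -0.   -1.06  1.26]
```

View pics/w21.png

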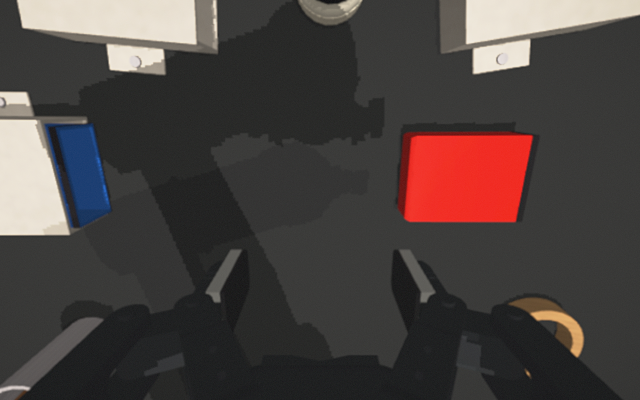

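```bash
python3 - <<'E'
from meas import *
im=cv2.imread('pics/w21.png');m=imaging.camera_model('wrist');z=np.load('pics/w21.npz')
Tw=T('wrist',m,vert({'position':z['p'],'ee_rot':z['q']}))
g=cv2.GaussianBlur(im.max(2).astype(float),(3,3),0)
for nm,col,r0,r1,sg,zz in(('r far',range(420,520),125,142,1,37),('r near',range(415,510),213,230,-1,37),('w near',[*range(5,65)],225,245,-1,53)):
    e=edge(g,col,r0,r1,sg); print(nm,e[0],e[-1],fit(e,zz,m,Tw))
# blue inner floor: mask
k=mask(im,'blue'); ys,xs=np.where(k[:, :130]); print(xs.min(),xs.max(),ys.min(),ys.max())
f=lambda px,zz:np.c_[plane(px,zz,m,Tw)@n,plane(px,zz,m,Tw)@a].round(1)
print('red ends',f([[402,180],[524,180]],37))
cv2.imwrite('pics/c21.png',cv2.resize(im[105:245,20:140],None,fx=5,fy=4.2,interpolation=cv2.INTER_CUBIC))
E
```

```text
r far [420.  135.5] [519.  134.5] lat 652.26 ax -87.7 ang 86.73
r near [415.  221.5] [509.  221.5] lat 571.70 ax -115.8 ang 86.97
w near [  5.  234.5] [ 64.  234.5] lat 565.94 ax 279.3 ang 86.68
45 110 123 226
red ends [[ 612.3  -50.1]
 [ 612.1 -160.5]]
```

View pics/c21.png

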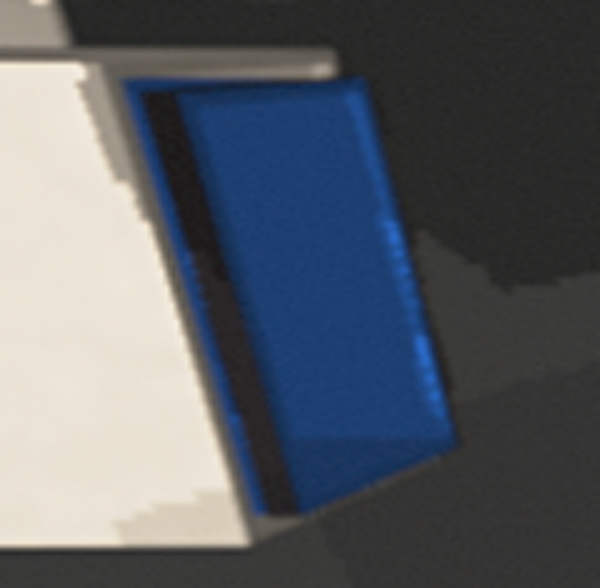

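```bash
python3 - <<'E'
from meas import *
m=imaging.camera_model('wrist');z=np.load('pics/w21.npz')
Tw=T('wrist',m,vert({'position':z['p'],'ee_rot':z['q']}))
f=lambda px,zz:np.c_[plane(px,zz,m,Tw)@n,plane(px,zz,m,Tw)@a].round(1)
print('blue roof edge',f([[56,126.9],[80,226.9]],47)); print('blue floor',f([[93.6,124],[112,209.8]],4))
E
```

```text
blue roof edge [[660.  243.6]
 [570.7 244.3]]
blue floor [[659.4 242.2]
 [572.1 241.9]]
```

Red is at lat 612.0 and blue's mouth at 615.4. I'll nudge red +3.5 mm from the near side.

```bash
python3 -m crank '{"delta_pos": [[0.032,0.018,0],[0.032,0.018,0],[0.032,0.018,0.01],[0.032,0.008,0.03],[0,0,0.03],[0,0,0.03],[0,0,0.03],[0,0,0.025]], "twist": [0,0,0,0,0,0,0,0]}' && python3 -m crank '{"delta_pos": [[0,0,0.01],[0,0,0],[0,0,0]], "twist": [0,0,0]}' && python3 st.py
```

```text
clock: 32.1
position: [538.5, -132.7, 94.4]
ee_rot: [-0.686, 0.728, 0.001, -0.001]
contact_force: [0.3, 0.4, 0.5]
gripper_width: 68.6
clock: 32.35
position: [539.8, -131.6, 86.7]
ee_rot: [-0.687, 0.727, -0.0, -0.0]
contact_force: [0.3, 0.2, 0.8]
gripper_width: 68.5
t 32.35 pos [ 539.8 -131.6   86.7] lat 546.1 ax -102.5 xang -93.21 F [0.3 0.2 0.8] 68.5 j [ 0.05  0.52 -0.41  0.   -0.64  1.46]
```

```bash
python3 -m crank '{"delta_pos": [[0,-0.005,0],[0,-0.005,0],[0,-0.003,0],[0,-0.003,0],[0,-0.002,0],[0,-0.0015,0],[0,0,0]], "twist": [0,0,0,0,0,0,0]}' && python3 st.py
```

```text
clock: 32.93
position: [558.8, -131.9, 86.8]
ee_rot: [-0.687, 0.726, 0.0, -0.0]
contact_force: [-0.8, -0.8, 1.2]
gripper_width: 68.0
t 32.9333 pos [ 558.8 -131.9   86.8] lat 565.1 ax -101.8 xang -93.17 F [-0.8 -0.8  1.2] 68.0 j [ 0.05  0.54 -0.36  0.   -0.66  1.47]
```

```bash
python3 -m crank '{"delta_pos": [[0,-0.0008,0],[0,0,0],[0,0.008,0],[0,0.01,-0.02],[0,0,-0.04],[0,0,-0.04],[-0.03,-0.015,-0.04],[-0.04,-0.025,-0.03]], "twist": [0,0,0,0,0,0,0,0]}' && python3 -m crank '{"delta_pos": [[-0.04,-0.03,0],[-0.02,0,0],[0,0,0],[0,0,0],[0,0,0]], "twist": [0,0,0,0,0]}' && python3 st.py; python3 -c "
from meas import *
im,d,m,Tw,s=grab('wrist','w22');np.savez('pics/w22.npz',p=s['position'],q=s['ee_rot'])"
```

```text
clock: 33.6
position: [574.8, -79.9, 245.2]
ee_rot: [-0.686, 0.727, -0.002, 0.002]
contact_force: [1.6, -0.4, 0.3]
gripper_width: 68.9
clock: 34.02
position: [602.5, -27.4, 240.6]
ee_rot: [-0.687, 0.726, 0.0, -0.0]
contact_force: [0.1, -0.3, 0.4]
gripper_width: 68.5
t 34.0167 pos [602.5 -27.4 240.6] lat 603.1 ax 4.9 xang -93.16 F [ 0.1 -0.3  0.4] 68.5 j [ 0.22  0.4  -0.14  0.   -1.04  1.29]
```

View pics/w22.png

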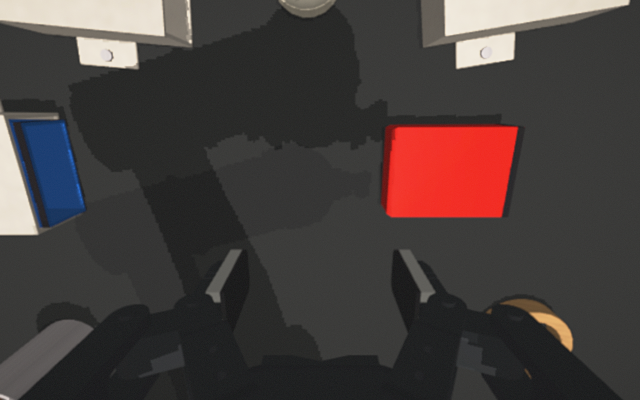

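```bash
python3 - <<'E'
from meas import *
im=cv2.imread('pics/w22.png');m=imaging.camera_model('wrist');z=np.load('pics/w22.npz')
Tw=T('wrist',m,vert({'position':z['p'],'ee_rot':z['q']}))
g=cv2.GaussianBlur(im.max(2).astype(float),(3,3),0)
for nm,col,r0,r1,sg,zz in(('r far',range(400,505),118,135,1,37),('r near',range(395,495),208,225,-1,37),('w near',[*range(3,36)],225,245,-1,53)):
    e=edge(g,col,r0,r1,sg); print(nm,e[0],e[-1],fit(e,zz,m,Tw))
f=lambda px,zz:np.c_[plane(px,zz,m,Tw)@n,plane(px,zz,m,Tw)@a].round(1)
print('red ends',f([[384,175],[510,175]],37))
cv2.imwrite('pics/c22.png',cv2.resize(im[105:245,0:120],None,fx=5,fy=4.2,interpolation=cv2.INTER_CUBIC))
E
```

```text
r far [400.  126.5] [504.  125.5] lat 656.34 ax -108.1 ang 86.69
r near [395.  216.5] [494.  216.5] lat 575.71 ax -103.1 ang 86.93
w near [  3.  234.5] [ 35.  234.5] lat 565.63 ax 263.9 ang 86.64
red ends [[ 614.8  -51. ]
 [ 614.5 -161.2]]
```

View pics/c22.png

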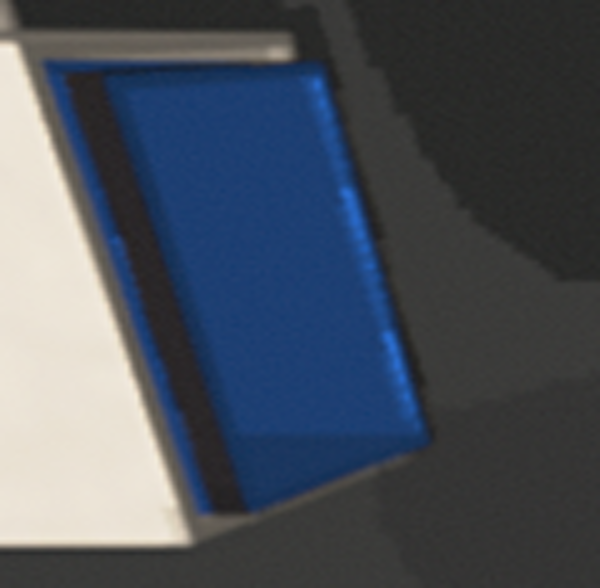

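Red is now at lat 616.0 against 615.4, with yaw matching. Moving behind red's mouth for the push.

```bash
python3 -m crank '{"delta_pos": [[0.035,-0.003,0],[0.035,-0.002,0],[0.035,-0.002,0],[0.035,-0.002,0],[0.035,-0.002,0],[0.032,-0.002,0],[0,0,0],[0,0,0]], "twist": [0,0,0,0,0,0,0.125,0.125]}' && python3 -m crank '{"delta_pos": [[0,0,0],[0,0,0],[0,0,0],[0,0,0],[0,0,0],[0,0,0],[0,0,0],[0,0,0]], "twist": [0.125,0.125,0.125,0.125,0.125,0.125,0.125,0.125]}' && python3 -m crank '{"delta_pos": [[0,0,0],[0,0,0],[0,0,0],[0,0,0],[0,0,0]], "twist": [0.125,0.125,0.07,0,0]}' && python3 st.py
```

```text
clock: 34.73
position: [603.3, -238.0, 240.3]
ee_rot: [-0.587, 0.81, 0.0, -0.0]
contact_force: [-0.2, 0.1, 0.7]
gripper_width: 68.4
clock: 35.4
position: [603.7, -235.8, 240.8]
ee_rot: [-0.128, 0.992, 0.0, -0.0]
contact_force: [0.1, 0.2, 0.1]
gripper_width: 68.2
clock: 35.82
position: [604.0, -235.4, 240.8]
ee_rot: [0.027, 1.0, -0.0, -0.0]
contact_force: [0.3, 0.6, 0.3]
gripper_width: 68.5
t 35.8167 pos [ 604.  -235.4  240.8] lat 615.7 ax -202.8 xang 176.91 F [0.3 0.6 0.3] 68.5 j [-0.12  0.47 -0.02  0.   -1.08  0.07]
```

```bash
python3 -m crank '{"delta_pos": [[0,0,0.035],[0,0,0.035],[0,0,0.035],[0,0,0.03],[0,0,0.02],[0,0.004,0],[0,0.006,0],[0,0.008,0]], "twist": [0,0,0,0,0,0,0,0]}' && python3 st.py && python3 -m crank '{"delta_pos": [[0,0.006,0],[0,0.005,0],[0,0.005,0],[0,0.006,0],[0,0.008,0],[0,0.01,0],[0,0.01,0],[0,0.01,0]], "twist": [0,0,0,0,0,0,0,0]}' && python3 st.py && python3 -m crank '{"delta_pos": [[0,0.01,0],[0,0.01,0],[0,0.01,0],[0,0.01,0],[0,0.01,0],[0,0.01,0],[0,0.008,0],[0,0.005,0]], "twist": [0,0,0,0,0,0,0,0]}' && python3 st.py; python3 -c "
from meas import *
grab('wrist','w23');grab('top','t23')"
```

```text
clock: 36.48
position: [606.6, -216.7, 87.5]
ee_rot: [0.027, 1.0, -0.0, 0.001]
contact_force: [0.9, 0.2, 0.5]
gripper_width: 68.3
t 36.4833 pos [ 606.6 -216.7   87.5] lat 617.3 ax -183.9 xang 176.9 F [0.9 0.2 0.5] 68.3 j [-0.09  0.63 -0.18  0.   -0.76  0.04]
clock: 37.15
position: [608.8, -155.6, 86.0]
ee_rot: [0.027, 1.0, -0.0, -0.0]
contact_force: [0.3, -1.8, 1.5]
gripper_width: 68.6
t 37.15 pos [ 608.8 -155.6   86. ] lat 616.3 ax -122.8 xang 176.88 F [ 0.3 -1.8  1.5] 68.6 j [ 0.01  0.61 -0.22  0.   -0.74 -0.06]
clock: 37.82
position: [612.8, -82.5, 85.8]
ee_rot: [0.027, 1.0, 0.0, -0.0]
contact_force: [0.3, -1.4, 0.1]
gripper_width: 68.4
t 37.8167 pos [612.8 -82.5  85.8] lat 616.4 ax -49.6 xang 176.92 F [ 0.3 -1.4  0.1] 68.4 j [ 0.13  0.6  -0.25 -0.   -0.72 -0.18]
```

View pics/w23.png

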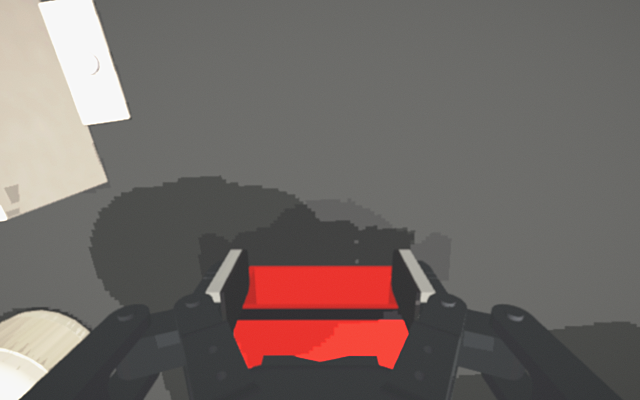

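View pics/t23.png

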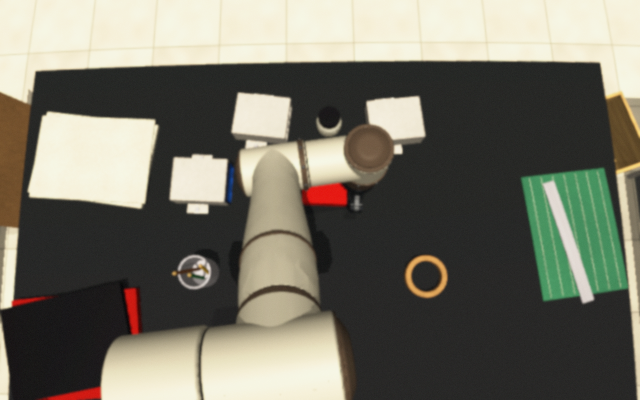

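```bash
python3 -m crank '{"delta_pos": [[0,0.008,0],[0,0.01,0],[0,0.01,0],[0,0.01,0],[0,0.01,0],[0,0.01,0],[0,0.01,0],[0,0.01,0]], "twist": [0.001,0,0,0,0,0,0,0]}' && python3 st.py && python3 -m crank '{"delta_pos": [[0,0.01,0],[0,0.01,0],[0,0.01,0],[0,0.01,0],[0,0.008,0],[0,0.006,0],[0,0.003,0],[0,0,0]], "twist": [0,0,0,0,0,0,0,0]}' && python3 st.py; python3 -c "
from meas import *
grab('wrist','w24');im=grab('scene','s24')[0];cv2.imwrite('pics/s24c.png',cv2.resize(im[130:330,220:480],None,fx=3,fy=3,interpolation=cv2.INTER_CUBIC))"
```

```text
clock: 38.58
position: [617.2, -4.7, 85.9]
ee_rot: [0.028, 1.0, 0.0, -0.0]
contact_force: [0.2, -0.7, -0.6]
gripper_width: 67.9
t 38.5833 pos [617.2  -4.7  85.9] lat 616.6 ax 28.4 xang 176.84 F [ 0.2 -0.7 -0.6] 67.9 j [ 0.25  0.6  -0.25 -0.   -0.72 -0.31]
clock: 39.25
position: [620.5, 51.8, 86.0]
ee_rot: [0.027, 1.0, 0.0, 0.0]
contact_force: [-0.1, 1.1, -0.3]
gripper_width: 68.3
t 39.25 pos [620.5  51.8  86. ] lat 616.8 ax 84.9 xang 176.86 F [-0.1  1.1 -0.3] 68.3 j [ 0.34  0.6  -0.24 -0.   -0.73 -0.4 ]
```

View pics/w24.png

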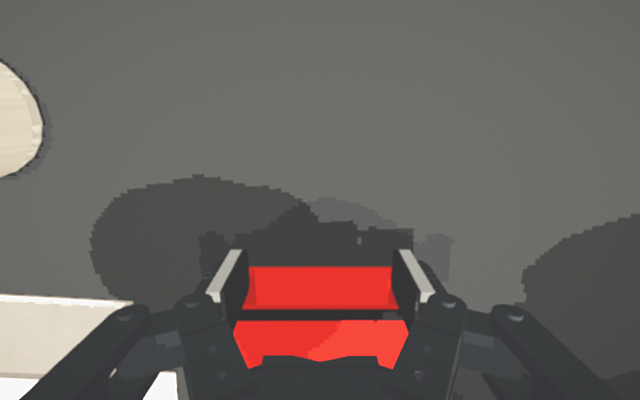

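View pics/s24c.png

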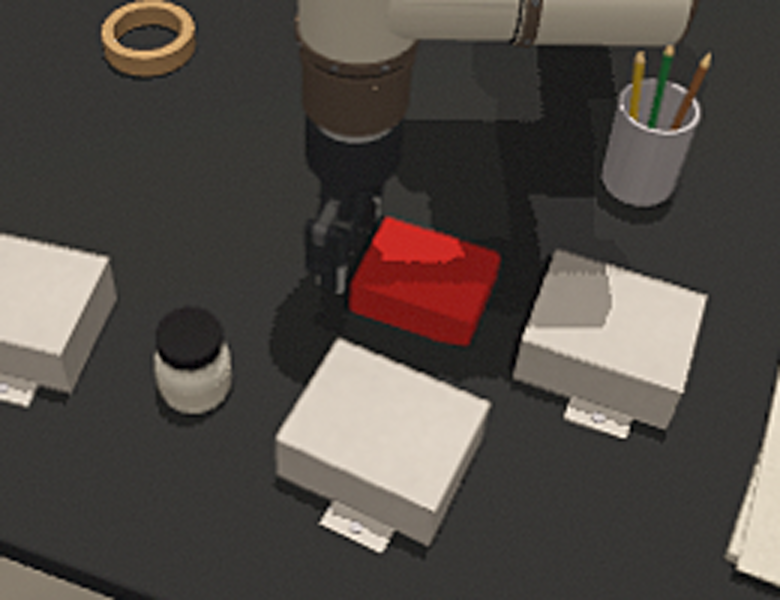

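Aligned so far. Slowing for entry.

```bash
python3 -m crank '{"delta_pos": [[0.0003,0.005,0],[0,0.006,0],[0,0.006,0],[0,0.006,0],[0,0.004,0],[0,0.003,0],[0,0.003,0],[0,0.003,0]], "twist": [0,0,0,0,0,0,0,0]}' && python3 -m crank '{"delta_pos": [[0,0.003,0],[0,0.003,0],[0,0.003,0],[0,0.003,0]], "twist": [0,0,0,0]}' && python3 -m crank '{"delta_pos": [[0,0.003,0],[0,0.003,0],[0,0.003,0],[0,0.003,0]], "twist": [0,0,0,0]}' && python3 st.py; python3 -c "
from meas import *
grab('wrist','w25');im=grab('scene','s25')[0];cv2.imwrite('pics/s25c.png',cv2.resize(im[130:330,220:480],None,fx=3,fy=3,interpolation=cv2.INTER_CUBIC))"
```

```text
clock: 40.02
position: [622.0, 87.3, 86.0]
ee_rot: [0.028, 1.0, -0.0, -0.0]
contact_force: [0.2, -1.2, -0.1]
gripper_width: 68.5
clock: 40.35
position: [622.7, 99.2, 85.9]
ee_rot: [0.028, 1.0, -0.0, -0.0]
contact_force: [0.3, -1.8, 1.3]
gripper_width: 68.6
clock: 40.68
position: [623.3, 111.1, 85.9]
ee_rot: [0.028, 1.0, -0.0, -0.0]
contact_force: [-1.3, -1.8, 0.8]
gripper_width: 68.4
t 40.6833 pos [623.3 111.1  85.9] lat 616.5 ax 144.3 xang 176.82 F [-1.3 -1.8  0.8] 68.4 j [ 0.43  0.62 -0.21  0.   -0.74 -0.49]
```

View pics/w25.png

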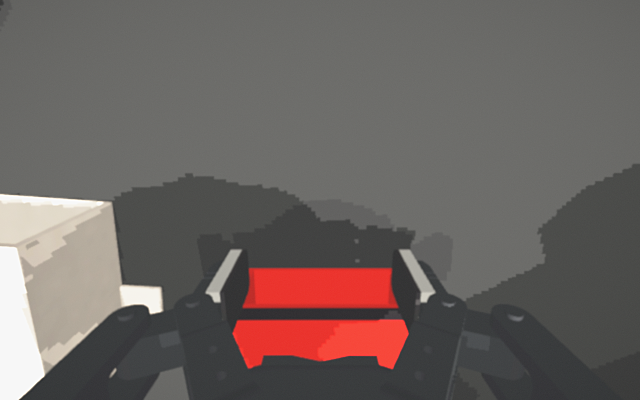

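View pics/s25c.png

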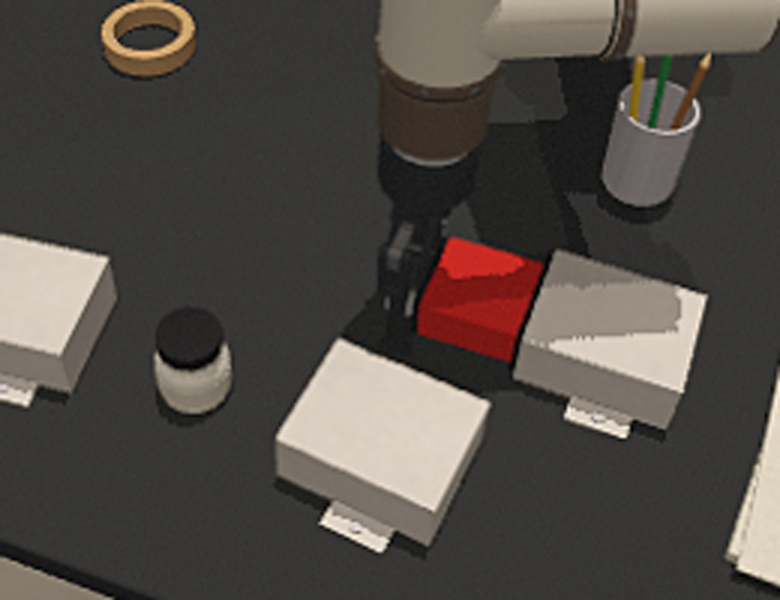

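Red has entered about 20 mm at 2 N. Continuing.

```bash
python3 -m crank '{"delta_pos": [[0,0.005,0],[0,0.005,0],[0,0.005,0],[0,0.005,0],[0,0.005,0],[0,0.005,0],[0,0.005,0],[0,0.005,0]], "twist": [0,0,0,0,0,0,0,0]}' && python3 -m crank '{"delta_pos": [[0,0.005,0],[0,0.005,0],[0,0.005,0],[0,0.005,0],[0,0.003,0],[0,0.003,0],[0,0.002,0],[0,0.002,0]], "twist": [0,0,0,0,0,0,0,0]}' && python3 st.py
```

```text
clock: 41.45
position: [625.5, 149.8, 86.8]
ee_rot: [0.028, 1.0, -0.001, -0.001]
contact_force: [-0.2, -5.1, 2.9]
gripper_width: 68.5
clock: 42.12
position: [627.2, 181.1, 85.9]
ee_rot: [0.028, 1.0, -0.0, -0.0]
contact_force: [1.1, -1.7, 1.5]
gripper_width: 68.6
t 42.1167 pos [627.2 181.1  85.9] lat 616.6 ax 214.4 xang 176.82 F [ 1.1 -1.7  1.5] 68.6 j [ 0.53  0.64 -0.16 -0.   -0.77 -0.58]
```

About 13 mm to go.

```bash
python3 -m crank '{"delta_pos": [[0,0.002,0],[0,0.002,0],[0,0.002,0],[0,0.0015,0],[0,0.001,0]], "twist": [0,0,0,0,0]}' && python3 -m crank '{"delta_pos": [[0,0.001,0],[0,0.001,0]], "twist": [0,0]}' && python3 -m crank '{"delta_pos": [[0,0.001,0],[0,0,0]], "twist": [0,0]}' && python3 -m crank '{"delta_pos": [[0,0.001,0],[0,0,0]], "twist": [0,0]}' && python3 st.py
```

```text
clock: 42.53
position: [627.7, 189.6, 85.8]
ee_rot: [0.028, 1.0, 0.0, -0.0]
contact_force: [0.6, -1.2, 1.6]
gripper_width: 68.5
clock: 42.7
position: [627.8, 191.4, 85.8]
ee_rot: [0.028, 1.0, -0.0, -0.0]
contact_force: [-0.5, -1.5, 0.4]
gripper_width: 68.8
clock: 42.87
position: [627.9, 192.6, 85.9]
ee_rot: [0.028, 1.0, 0.0, 0.0]
contact_force: [-0.5, -0.5, -0.1]
gripper_width: 68.2
clock: 43.03
position: [627.9, 193.4, 85.9]
ee_rot: [0.028, 1.0, -0.0, -0.0]
contact_force: [0.8, -0.7, 0.1]
gripper_width: 67.9
t 43.0333 pos [627.9 193.4  85.9] lat 616.7 ax 226.7 xang 176.81 F [ 0.8 -0.7  0.1] 67.9 j [ 0.54  0.65 -0.14 -0.   -0.78 -0.6 ]
```

```bash
python3 -m crank '{"delta_pos": [[0,0.001,0],[0,0,0]], "twist": [0,0]}' && python3 -m crank '{"delta_pos": [[0,0.001,0],[0,0,0]], "twist": [0,0]}' ; python3 st.py
```

```text
clock: 43.2
position: [627.9, 193.5, 85.9]
ee_rot: [0.028, 1.0, -0.001, -0.0]
contact_force: [1.3, -4.5, 0.5]
gripper_width: 68.3
clock: 43.37
position: [627.9, 193.6, 85.9]
ee_rot: [0.028, 1.0, -0.001, -0.001]
contact_force: [0.6, -7.1, 1.3]
gripper_width: 68.4
t 43.3667 pos [627.9 193.6  85.9] lat 616.7 ax 227.0 xang 176.8 F [ 0.6 -7.1  1.3] 68.4 j [ 0.55  0.65 -0.14  0.   -0.78 -0.6 ]
```

Red stopped at TCP ax 227.0, exactly 6 mm short of blue's 233.1, with force rising. I'll back off and look.

```bash
python3 -m crank '{"delta_pos": [[0,-0.003,0],[0,-0.01,0],[0,-0.02,0],[0,-0.015,-0.03],[0,-0.02,-0.04],[0,-0.02,-0.04],[0,-0.02,-0.03],[0,0,0]], "twist": [0,0,0,0,0,0,0,0]}' && python3 -m crank '{"delta_pos": [[0,0,0],[0,0,0],[0,0,0],[0,0,0],[0,0,0],[0,0,0],[0,0,0],[0,0,0]], "twist": [-0.125,-0.125,-0.125,-0.125,-0.125,-0.125,-0.125,-0.125]}' && python3 -m crank '{"delta_pos": [[0,0,0],[0,0,0],[0,0,0],[0,0,0],[0,0,0],[0,0,0],[0,0,0]], "twist": [-0.125,-0.125,-0.125,-0.125,-0.07,0,0]}' && python3 st.py; python3 -c "
from meas import *
im,d,m,Tw,s=grab('wrist','w26');np.savez('pics/w26.npz',p=s['position'],q=s['ee_rot']);grab('top','t26')"
```

```text
clock: 44.03
position: [624.9, 88.2, 228.7]
ee_rot: [0.028, 1.0, 0.002, 0.007]
contact_force: [-0.0, 1.3, 0.2]
gripper_width: 68.5
clock: 44.7
position: [622.1, 90.4, 220.2]
ee_rot: [-0.458, 0.889, 0.0, 0.0]
contact_force: [-0.4, -0.9, 0.1]
gripper_width: 68.2
clock: 45.28
position: [622.1, 90.3, 220.3]
ee_rot: [-0.686, 0.727, 0.0, 0.0]
contact_force: [0.0, 0.2, 0.4]
gripper_width: 68.2
t 45.2833 pos [622.1  90.3 220.3] lat 616.4 ax 123.5 xang -93.34 F [0.  0.2 0.4] 68.2 j [ 0.4   0.46 -0.1  -0.   -1.02  1.11]
```

View pics/w26.png

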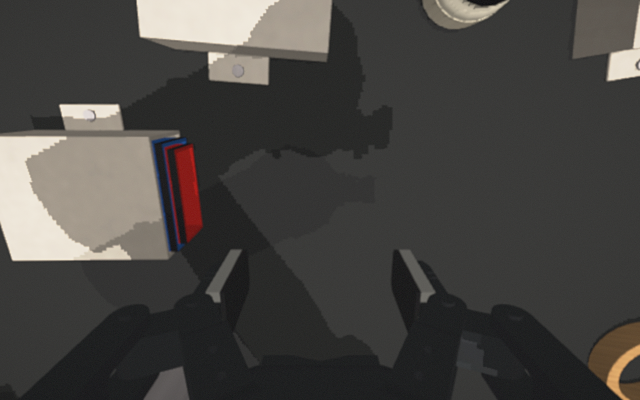

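View pics/t26.png

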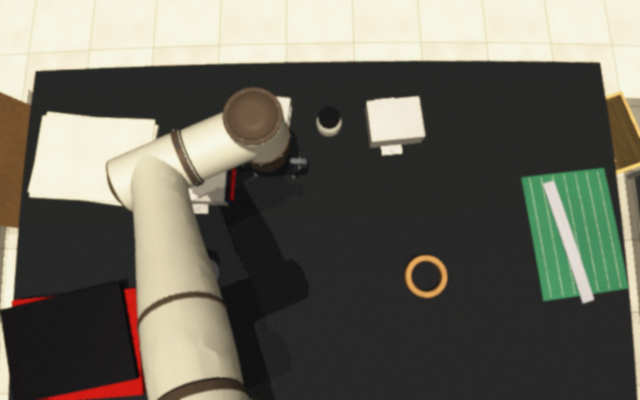

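```bash
python3 - <<'E'
from meas import *
im=cv2.imread('pics/w26.png');m=imaging.camera_model('wrist');z=np.load('pics/w26.npz')
Tw=T('wrist',m,vert({'position':z['p'],'ee_rot':z['q']}))
cv2.imwrite('pics/c26.png',cv2.resize(im[120:270,135:215],None,fx=6,fy=4,interpolation=cv2.INTER_CUBIC))
E
```

```text
(no output)
```

View pics/c26.png

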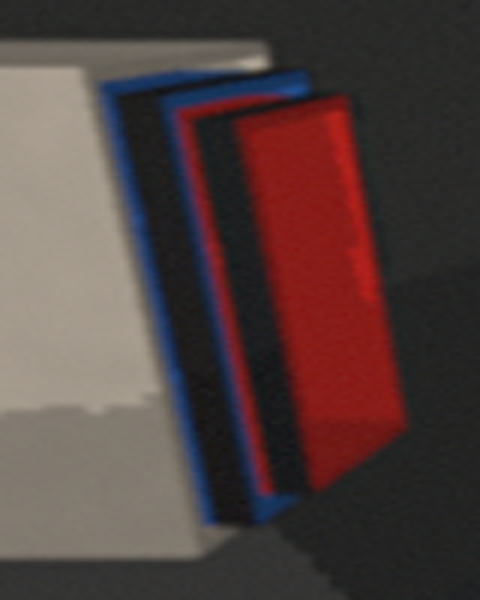

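```bash
python3 - <<'E'
from meas import *
m=imaging.camera_model('wrist');z=np.load('pics/w26.npz')
Tw=T('wrist',m,vert({'position':z['p'],'ee_rot':z['q']}))
f=lambda x,y,zz:(plane([[x/6+135,y/4+120]],zz,m,Tw)@a).round(1)
for nm,p,q,zz in(('white',(88,67),(200,550),53),('blue',(160,95),(250,520),47),('red',(238,122),(303,488),41)): print(nm,f(*p,zz),f(*q,zz))
E
```

```text
white [249.] [249.8]
blue [244.] [245.]
red [237.7] [239.4]
```

Mouth edges measure 249.4 (white), 244.5 (blue) and 238.6 (red). The steps are about 5 and 6 mm where 6 and 6 are expected, so both boxes are home and square. Handing in.

```bash
python3 -c "
from bench import job_done
print(job_done())"
```

```text
the job is handed in; nothing more can be done
None
```

The blue box is home in the leftmost white box and the red box is home in the blue one, both closed end first. I handed the job in at about 45 s of the 72 s; no verdict was reported.

**How it went:**
- **Blue:** I pushed it sideways onto the white box's axis, nudged it once, then pushed it in by its mouth edge.
- **Red:** My first push caught only one side of the tilted mouth and turned it the wrong way. I backed off, squared it with narrower fingers, moved it sideways twice to line it up, and pushed it home.

**Last checks:**
- **Depth:** Both boxes stopped hard where predicted, with the force rising to about 9 N for blue and 7 N for red. In the last wrist view, blue's mouth is about 5 mm outside the white box's and red's about 6 mm outside blue's (6 mm expected for each).
- **Squareness:** In that view, the two ends of each mouth edge agree to within 2 mm.
- **Forces:** The highest force I read was about 9 N, but I only read it at the end of each move.
- **Bystanders:** The jar and tape roll look unmoved in the last top view. The pencil pot was hidden by the arm there; it was standing in place in the last scene view, just before red went in.

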